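Hang an adjuster lever on its jig and set the nut's running clearance

TASK

Hang the blue lever by its eye on the jig's tall peg, lying flat with its shank between the two short guide pins and its round foot on the rest pad. Then screw the brass knurled nut down (clockwise from above) until it bottoms out on its collar, and back it off a quarter turn for running clearance. Finish still gripping the nut there, so that it cannot turn, with the lever still seated and the other things on the bench left where they are.

Things in the scene. Friction and masses are not known exactly. Their poses are not given: they have to be found in the camera images.
- jig_seat (a point): Centre of the top of the collar (32 mm across, top 34 mm above the bench) on the fixed plywood jig (190 x 100 x 18 mm, long along x); the lever's eye comes to rest here. On the same axis the steel peg, 12 mm thick, coned tip, rises 34 mm above this point. x points from the peg to the rest pad, z up.
- jig_rest (a point): Top centre of the jig's rest pad (36 mm across, 34 mm above the bench), 115 mm from jig_seat along the jig's x; the lever's foot rests on it. Two guide pins, 10 mm thick, domed tops 52 mm above the bench, stand 85 mm from the peg along x, 21.5 mm to either side of the centre line (33 mm between them).
- lever_mid (a point): Place to grasp the loose blue lever (151 mm long, 20 mm thick, about 0.4 kg): mid-shank, half-way up, 10 mm above its underside. Shank 28 mm wide (y), plain for 30 mm each way in x. x points from the eye to the foot with the nut, z up. The eye's centre lies 48 mm behind (-x), the nut's axis 67 mm ahead. 44 mm above the bench once hung.
- lever_eye (a point): Centre of the eye (36 mm across, hole 16 mm right through) at the level of the lever's underside. Same axes as the lever.
- lever_foot (a point): Centre of the underside of the lever's round foot (40 mm across), 115 mm from lever_eye along the lever's x. On top of the foot stand a steel collar (28 mm across, 6 mm high) and a fixed threaded stud whose end is 56 mm above this underside; the nut runs on the stud.
- nut_grip (a point): Centre of the brass knurled nut, on its axis half-way up: upright, 36 mm across, 22 mm high, black line on top. Captive on the lever's stud; bottomed out, this point is 37 mm above the lever's underside. Right-hand thread, 8 mm a turn (1.27 mm per rad). Turns stiffly (0.06 N m), stays where left. Grip it across from above.
- nut (a joint): Turn of the nut on its stud, rad: 0 = bottomed out against the collar (a hard stop), growing as it is unscrewed (anticlockwise from above); a quarter turn off the stop is 1.57. It starts between 1.9 and 3.3.
- nut_lead: The knurled nut as a whole (with its thread insert); origin on the axis at its underside. It slides up and down the stud as the nut turns.
- oil_can: Bystander: green oil can, 76 mm across and 156 mm high with spout; origin under its centre.
- jar_brass: Bystander: lidded jar with brass-coloured contents, 58 mm across, 72 mm high; origin under its centre.
- bit_case: Bystander (fixed to the bench): red plastic case 64 x 115 x 35 mm; origin under its centre.
- masking_tape: Bystander (fixed to the bench): blue roll of tape, 96 mm across, 25 mm high; origin under its centre.

How it is judged:
On the way, in this order (a step that is already met when the one before it is completed fails the run):
1. the lever hangs on the peg by its eye, flat, with its foot on the rest pad (horizontal distance between lever_eye and jig_seat below 0.006 m and z of lever_eye in the frame of jig_seat between -0.004 and 0.004 m and distance between lever_foot and jig_rest below 0.009 m), for 0.2 s.
2. the nut is screwed down until it bottoms out, the lever staying seated (all of step 1 and value of joint nut below 0.08 rad), for 0.1 s.
At the end, for the whole second after the job is handed in: The lever is seated on the jig (eye within 6 mm of the peg's axis and 4 mm of the collar's level, foot within 9 mm of the rest pad's centre), the nut stands a quarter turn off its stop (1.57 rad, within 0.3 rad) and the fingers grip it with more than 3 N (all of step 1 and value of joint nut between 1.27 and 1.87 rad and contact force between the fingers and nut_lead above 3 N); the arm keeps its last pose, push and grip.
It fails at once if the oil can is pushed more than 30 mm from its place (distance of oil_can from where it was at the start of the episode above 0.03 m).
It fails at once if the jar is pushed more than 30 mm from its place (distance of jar_brass from where it was at the start of the episode above 0.03 m).
It also fails if it takes over 64 s, if anything falls off the work surface, if the arm or the gripper's body presses on something with over 40 N, if the wrist force passes 120 N, or if a joint passes its speed limit or range.

ROBOT

A 6-joint arm with a two-finger parallel gripper is mounted at the origin on a cart in front of the work surface, level with it; the furniture and walls round the work are solid. World frame = base frame: x ahead of the robot, y to its left, z up, the work surface at z = 0. Lengths are in m, angles in rad, forces in N, time in s.
With the tool pointing down it reaches from about 0.375 to 0.9 m from the base axis. Payload 3.1 kg.
Tool frame: the origin (TCP) lies at the very end of the fingers, on their centre line; the grasp point (between the pads) lies 19 mm behind it; z points along the fingers, y is the direction in which the jaws open and shut (so a half turn about z gives the same grasp; the last joint's range is limited). The gripper opens to 85 mm and grips with 20 to 120 N. Pads are 22 mm wide; open, the fingers measure 114 mm over their backs; the gripper's body (76 mm by 85 mm) begins 54 mm behind the grasp point. The pads swing forward as they close: fully open they stand 13 mm farther back than shut.
Start: joints at [0.956, 0.527, 1.433, -0, 1.181, -0.178], TCP at [0.264, 0.566, 0.231] pointing down, gripper open.
Joint ranges: [-3.08, 3.08], [-0.75, 2.2], [0.22, 2.44], [-1.43, 4.57], [0, 2.65], [-2.85, 2.85]. Speed limits (rad/s): [2.79, 2.79, 3.14, 3.14, 3.14, 3.14].

INTERFACE

Orientations are given as a unit quaternion [x, y, z, w].
In Python, from station import * gives the robot as it stands.
- The arm moves only by the tool jog_arm, never from a script. Its argument "motion" is a list of rows, each a list of 5 numbers: the shift along the world's x, y, z in cm, then the turn about the world's z in degrees, then the closure in counts, from 0 (fully open) to 255 (shut). In form: [[tx, ty, tz, yaw, jaw], ...]. A call has 1 to 10 rows; each row shifts and turns the pose as measured when the row begins; what a row does not reach is not made up. A row lasts 1/12 s, in which the tool goes at most 41.7 mm and 7.16 degrees, less where a joint would pass 70% of its speed; a pose out of reach is approached as far as the arm can. A call with a gripper value outside its range is refused whole. The fingers move at their own pace and stop on an object; "squeeze" is the grip in N (left out, the last holds). Time passes only in rows, so rows that do not move let the fingers close. It gives the time, the measured TCP pose, the force and the opening at its end, in the units of the state.
- sense(): the state, without advancing time (a new reading comes with each control period).
- snapshot(name): name is "scene" or "top" or "wrist"; returns a dict with "img" (420x560x3 uint8, red, green, blue), "depth" (420x560 float32, m along the optical axis (not along the pixel's ray), 0 where there is no reading), "intrinsics" (3x3 intrinsics, pixels), "eye" and "attitude" of the camera in the world. Camera axes: x right, y down, z forward; pixel columns grow to the right and rows downward; lengths in m; the calibration is good to about 2 mm. A picture is of the moment at which its call begins.
- sign_off(): hands the job in, once; it reports no verdict.
The state is a dict: "t": time; "q": joint angles; "qd": joint speeds; "tau": joint torques, N m; "tcp_pos": TCP position; "tool_rot": TCP orientation; "force": force on the tool from outside, world axes, zero at the start; "ft_torque": the same for the moment, N m; "finger_gap": opening from 0.0 (shut) to 1.0 (fully open).
Only numpy, scipy, OpenCV 4.12 (cv2) and the standard library are available. Lean on these libraries where they do the work, as an engineer would, in place of code of your own. Each camera call takes 0.05 s, during which the arm holds its last target.

## Working session

There is one attempt and no reset: what is moved stays moved. The work goes in short steps, Python scripts to look and compute and a tool call to move; the robot and the scene stay as the last step left them, time stands still between calls to the robot, and variables do not carry over. Pictures are saved under pics/ and viewed, and the job is handed in when it is done.

Besides the shell and the picture viewer there is one more tool, called after "Call:" as name(argument=value, ...) on one line, values as JSON. jog_arm: Moves the arm, as the interface text tells. Its arguments: {"type":"object","properties":{"motion":{"type":"array","items":{"type":"array","items":{"type":"number"}}},"squeeze":{"type":"number"}},"required":["motion"]}

```bash
mkdir -p pics; cat > h.py <<'E'
from station import *
import numpy as np, cv2
from scipy.spatial.transform import Rotation as R
def take(n,f):
    s=snapshot(n); cv2.imwrite('pics/'+f+'.png',cv2.cvtColor(s['img'],cv2.COLOR_RGB2BGR)); np.savez('pics/'+f+'.npz',**{k:np.array(v) for k,v in s.items()}); return s
def rot(s):
    a=np.array(s['attitude'],float)
    return a if a.shape==(3,3) else R.from_quat(a).as_matrix()
def ray(s,u,v,z):
    K=np.array(s['intrinsics']);d=rot(s)@np.linalg.inv(K)@np.array([u,v,1.]);e=np.array(s['eye']);t=(z-e[2])/d[2];return e+t*d
def cloud(s):
    K=np.array(s['intrinsics']);D=s['depth'];v,u=np.mgrid[:D.shape[0],:D.shape[1]]
    P=np.stack([(u-K[0,2])/K[0,0]*D,(v-K[1,2])/K[1,1]*D,D],-1)
    return P@rot(s).T+np.array(s['eye'])
E
python3 - <<'E'
from h import *
for n in ['scene','top','wrist']:
    s=take(n,n+'0'); print(n,s['eye'],s['attitude'],s['intrinsics'])
print(sense())
E
```

```text
scene [-0.21904871 -0.59006031  0.66186733] [ 0.79567718 -0.35520096  0.19577661 -0.44989068] [[502.86696737   0.         281.78495856]
 [  0.         502.86696737 200.73946991]
 [  0.           0.           1.        ]]
top [0.39866568 0.08943843 1.24788257] [ 0.71084732 -0.70157214  0.03628707 -0.03429092] [[436.82782954   0.         280.42301865]
 [  0.         436.82782954 204.15893182]
 [  0.           0.           1.        ]]
wrist [0.19493439 0.59830307 0.37360379] [0.83377864 0.53101857 0.08002597 0.12817293] [[350.52476341   0.         277.61981633]
 [  0.         350.52476341 204.97056003]
 [  0.           0.           1.        ]]
{'t': 0.15, 'q': array([ 9.55515997e-01,  5.28283733e-01,  1.43359897e+00,  6.32626224e-06,
        1.18140556e+00, -1.78472493e-01]), 'qd': array([ 0.00039642, -0.00156976, -0.00503854,  0.0008375 ,  0.00085488,
        0.00077383]), 'tau': array([ 4.20760243e-04, -4.42742908e+01, -1.78275973e+01, -2.10398430e-04,
        5.65326278e-03,  1.28597736e-05]), 'tcp_pos': array([0.26404223, 0.56588496, 0.23054217]), 'tool_rot': array([ 2.16672831e-01,  9.76243907e-01, -7.80775289e-04, -3.30407371e-04]), 'force': array([0.25546531, 0.17755617, 0.71543247]), 'ft_torque': array([ 0.00129219, -0.0157723 , -0.01382163]), 'finger_gap': 0.9997266730098381}
```

View pics/top0.png

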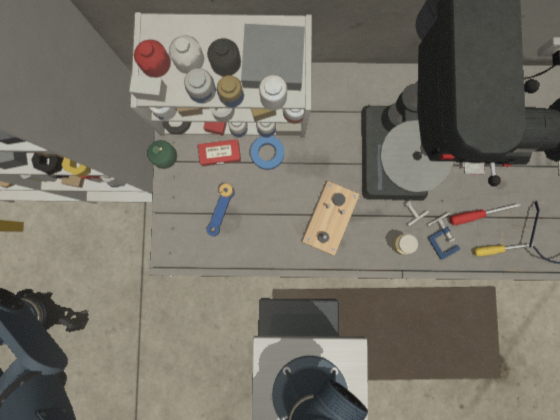

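View pics/scene0.png

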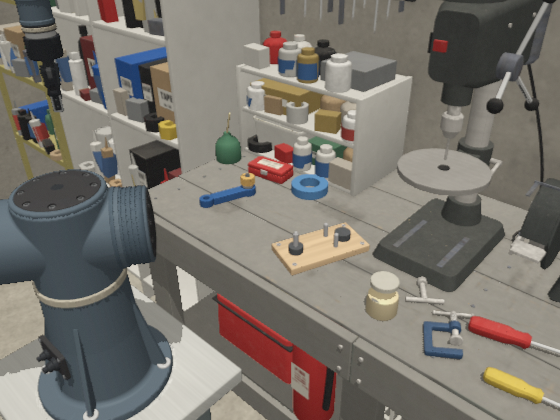

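```bash
python3 - <<'E'
from h import *
a=cv2.imread('pics/top0.png')
c=np.hstack([cv2.resize(a[170:250,190:270],None,fx=5,fy=5,interpolation=cv2.INTER_CUBIC),cv2.resize(a[175:255,290:370],None,fx=5,fy=5,interpolation=cv2.INTER_CUBIC)])
b=cv2.imread('pics/scene0.png')
cv2.imwrite('pics/crop0.png',c)
c=np.hstack([cv2.resize(b[160:220,190:270],None,fx=5,fy=5,interpolation=cv2.INTER_CUBIC),cv2.resize(b[215:275,265:375],None,fx=3.63,fy=5,interpolation=cv2.INTER_CUBIC)])
cv2.imwrite('pics/crop1.png',c)
E
```

```text
(no output)
```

View pics/crop0.png

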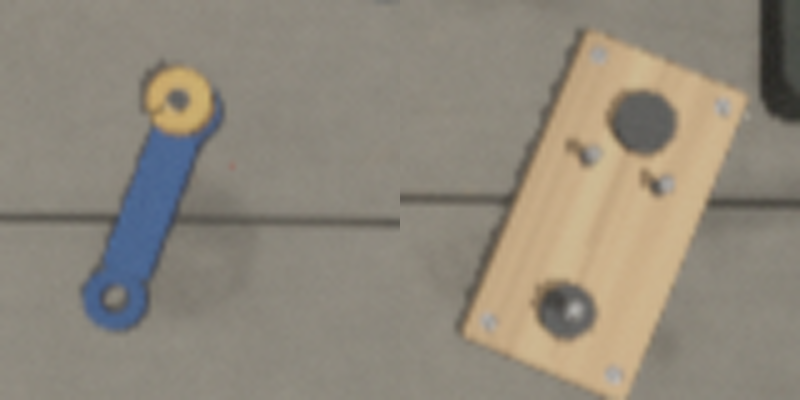

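View pics/crop1.png

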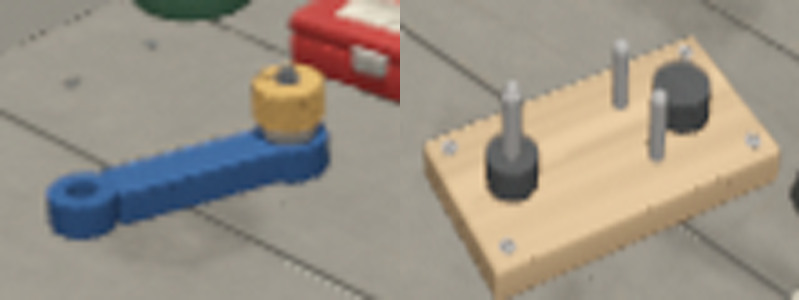

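View pics/wrist0.png

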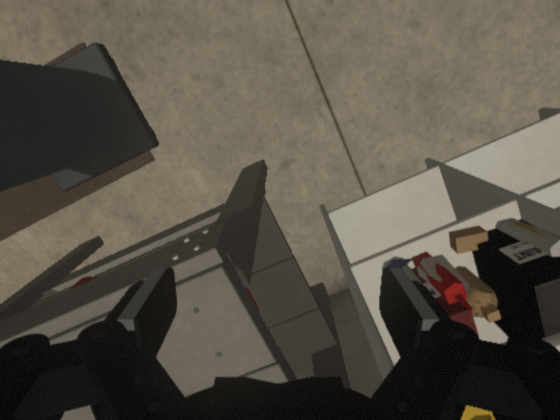

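```bash
python3 - <<'E'
from h import *
s=dict(np.load('pics/top0.npz'))
C=cloud(s)
hsv=cv2.cvtColor(s['img'],cv2.COLOR_RGB2HSV)
f=lambda x,y,ox,oy:((x+.5)/5-.5+ox,(y+.5)/5-.5+oy)
nut=f(179,100,190,170); eye=f(115,300,190,170)
pad=f(644,122,290-80,175); col=f(566,310,290-80,175); tip=f(572,308,290-80,175)
p1=f(590,154,210,175);p2=f(662,185,210,175)
N=ray(s,*nut,.051);E=ray(s,*eye,.020);P=ray(s,*pad,.034);Cc=ray(s,*col,.034)
a=ray(s,*p1,.052);b=ray(s,*p2,.052)
d=N-E;print('lever',N,E,np.hypot(*d[:2]),np.degrees(np.arctan2(d[1],d[0])))
d=P-Cc;print('jig',P,Cc,np.hypot(*d[:2]),np.degrees(np.arctan2(d[1],d[0])))
print('pins',a,b,np.linalg.norm(a-b),(a+b)/2)
for p in(nut,eye,pad,col,tip): print(C[int(round(p[1])),int(round(p[0]))])
# blue mask
m=cv2.inRange(hsv,(100,100,40),(125,255,255))
m[:, :200]=0;m[:,240:]=0;m[:180]=0;m[245:]=0
v,u=np.nonzero(m);pts=np.array([ray(s,x,y,.02)[:2] for x,y in zip(u,v)])
print('blue',len(u),cv2.minAreaRect(pts.astype(np.float32)), np.median(C[v,u,2]))
k=(np.hypot(*(pts-E[:2]).T)>.025)&(np.hypot(*(pts-N[:2]).T)>.035)
print(cv2.fitLine(pts[k].astype(np.float32),cv2.DIST_L2,0,.01,.01).ravel())
# wood
m=cv2.inRange(hsv,(8,60,120),(25,180,255));m[:, :295]=0;m[:,365:]=0;m[:175]=0;m[260:]=0
c=max(cv2.findContours(m,0,2)[0],key=cv2.contourArea).reshape(-1,2)
print(cv2.minAreaRect(np.array([ray(s,x,y,.018)[:2] for x,y in c],np.float32)))
E
```

```text
lever [0.5569805  0.23930125 0.051     ] [0.44740379 0.2762067  0.02      ] 0.11562469096829453 -18.61352774451196
jig [ 0.53696213 -0.0751852   0.034     ] [ 0.43146053 -0.03187978  0.034     ] 0.11404361684246148 -22.31675990857965
pins [ 0.51679341 -0.04301039  0.052     ] [ 0.50020062 -0.08263124  0.052     ] 0.042955006065157654 [ 0.50849701 -0.06282081  0.052     ]
[0.55548358 0.24002291 0.05380644]
[0.44702794 0.27790117 0.0011571 ]
[ 0.53701651 -0.07414778  0.03339149]
[ 0.42947272 -0.02902146  0.06802985]
[ 0.4322327  -0.03183816  0.06677374]
blue 333 ((0.48808133602142334, 0.26417475938796997), (0.0320822075009346, 0.11264365911483765), 73.03416442871094) 0.01946220749495442
[ 0.94856906 -0.31657034  0.49722692  0.25956792]
((0.4859360456466675, -0.055198200047016144), (0.10104160755872726, 0.19063198566436768), 67.81768035888672)
```

Call:
jog_arm(motion=[[2.3, -3.05, 0, 0.7, 0], [2.3, -3.05, 0, 0.7, 0], [2.3, -3.05, 0, 0.7, 0], [2.3, -3.05, 0, 0.7, 0], [2.3, -3.05, 0, 0.7, 0], [2.3, -3.05, 0, 0.7, 0], [2.3, -3.05, 0, 0.7, 0], [2.3, -3.05, 0, 0.7, 0], [2.3, -3.05, 0, 0.7, 0], [2.3, -3.05, 0, 0.7, 0]], squeeze=80)

```text
t: 0.98
tcp_pos: [0.4937, 0.2533, 0.2277]
tool_rot: [0.146, 0.989, -0.0, -0.003]
force: [-0.1, 0.4, -0.8]
finger_gap: 1.001
```

Call:
jog_arm(motion=[[0, 0.6, 0, -1.5, 0], [0, 0, 0, 0, 0]])

```text
t: 1.15
tcp_pos: [0.4998, 0.2518, 0.2274]
tool_rot: [0.164, 0.986, -0.001, -0.001]
force: [-0.0, 1.0, 0.4]
finger_gap: 0.997
```

```bash
cat >> h.py <<'E'
def st():
    s=sense(); M=R.from_quat(s['tool_rot']).as_matrix()
    print('t',round(s['t'],2),'tcp',s['tcp_pos'].round(4),'yawY',np.degrees(np.arctan2(M[1,1],M[0,1])).round(2),'tilt',M[:,2].round(3),'F',s['force'].round(1),'T',s['ft_torque'].round(3),'gap',round(s['finger_gap'],3),'q',s['q'].round(2))
    return s
E
python3 - <<'E'
from h import *
st()
s=take('wrist','w1');st()
E
```

```text
t 1.15 tcp [0.4998 0.2518 0.2274] yawY 71.09 tilt [-0.003 -0.002 -1.   ] F [-0.   1.   0.4] T [-0.03  -0.025 -0.004] gap 0.997 q [ 0.27  0.45  1.6  -0.    1.1  -0.97]
t 1.2 tcp [0.5001 0.2514 0.2273] yawY 71.21 tilt [-0.002 -0.003 -1.   ] F [ 1.2 -0.2 -0.2] T [-0.002  0.054 -0.006] gap 0.999 q [ 0.27  0.45  1.6  -0.    1.1  -0.97]
```

View pics/w1.png

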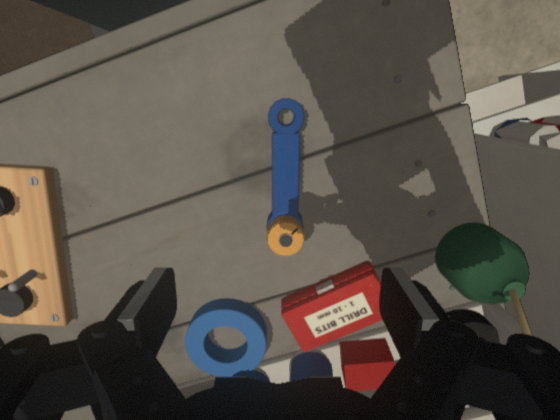

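```bash
cat >> h.py <<'E'
def dirdeg(d): return round(float(np.degrees(np.arctan2(d[1],d[0]))),2)
def masks(s,lo,hi,box):
    hsv=cv2.cvtColor(s['img'],cv2.COLOR_RGB2HSV);m=cv2.inRange(hsv,lo,hi)
    k=np.zeros_like(m);x0,y0,x1,y1=box;k[y0:y1,x0:x1]=1
    return m*k
E
python3 - <<'E'
from h import *
s=dict(np.load('pics/w1.npz'));C=cloud(s)
m=masks(s,(12,90,90),(28,255,255),(255,205,315,265))
c=max(cv2.findContours(m,0,2)[0],key=cv2.contourArea);(u,v),r=cv2.minEnclosingCircle(c);e=cv2.fitEllipse(c)
print('nut',u,v,r,e)
b=masks(s,(95,80,30),(130,255,255),(255,85,315,240))
c=max(cv2.findContours(b,0,2)[0],key=cv2.contourArea).reshape(-1,2)
ce=c[c[:,1]<122];ee=cv2.fitEllipse(ce);print('eye',ee)
n=np.median(C[m>0][:,2]);print('nut z',n, 'blue z',np.median(C[b>0][:,2]))
N=ray(s,*e[0],.051);E=ray(s,*ee[0],.02)
# shank midline at rows 140..205
mid=np.array([ray(s,np.nonzero(b[y])[0].mean(),y,.02)[:2] for y in range(140,205,5)])
print([(np.nonzero(b[y])[0].min(),np.nonzero(b[y])[0].max()) for y in range(140,205,10)])
l=cv2.fitLine(mid.astype(np.float32),2,0,.01,.01).ravel()
d=N-E;print(N,E,np.hypot(*d[:2]),dirdeg(d),l,dirdeg(l))
print('mid',E[:2]+.048*d[:2]/np.hypot(*d[:2]))
cv2.imwrite('pics/nutcrop.png',cv2.cvtColor(cv2.resize(s['img'][205:270,250:320],None,fx=8,fy=8,interpolation=2),4))
E
```

```text
nut 284.7894592285156 236.3157958984375 19.56072998046875 ((284.38372802734375, 237.54969787597656), (34.77918243408203, 39.068546295166016), 118.28445434570312)
eye ((285.9310607910156, 116.34884643554688), (34.83330154418945, 35.378108978271484), 133.6927032470703)
nut z 0.05128952172593754 blue z 0.02036960784335773
[(np.int64(272), np.int64(299)), (np.int64(272), np.int64(299)), (np.int64(272), np.int64(299)), (np.int64(272), np.int64(298)), (np.int64(272), np.int64(298)), (np.int64(272), np.int64(298)), (np.int64(272), np.int64(297))]
[0.55546555 0.23890814 0.051     ] [0.44799727 0.2771219  0.02      ] 0.11406017653247538 -19.57 [ 0.94347644 -0.33143964  0.4982244   0.2594668 ] -19.36
mid [0.4932232  0.26104038]
```

View pics/nutcrop.png

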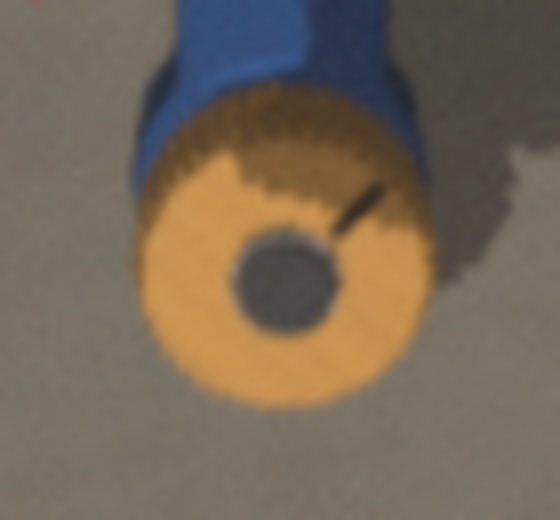

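Call:
jog_arm(motion=[[-0.6, 0.9, 0, -0.5, 0], [0, 0, -3, 0, 0], [0, 0, -4, 0, 0], [0, 0, -4, 0, 0], [0, 0, -4, 0, 0], [0, 0, -2, 0, 0], [0, 0, 0, 0, 0], [0, 0, 0, 0, 0]])

```text
t: 1.87
tcp_pos: [0.4903, 0.2674, 0.0546]
tool_rot: [0.159, 0.987, 0.0, 0.003]
force: [0.2, -0.0, 0.4]
finger_gap: 1.001
```

```bash
python3 -c "
from h import *
st()"
```

```text
t 1.87 tcp [0.4903 0.2674 0.0546] yawY 71.68 tilt [ 0.006 -0.001 -1.   ] F [ 0.2 -0.   0.4] T [0.005 0.034 0.027] gap 1.001 q [ 0.3   0.7   1.74 -0.    0.7  -0.95]
```

Call:
jog_arm(motion=[[0.3, -0.6, -1, -0.9, 0], [0, 0, 0, 0, 0], [0, 0, 0, 0, 0], [0, 0, 0, 0, 0]])

```text
t: 2.2
tcp_pos: [0.4954, 0.2632, 0.048]
tool_rot: [0.166, 0.986, 0.002, 0.006]
force: [-0.2, 1.1, 0.3]
finger_gap: 1.003
```

```bash
python3 -c "
from h import *
st()"
```

```text
t 2.2 tcp [0.4954 0.2632 0.048 ] yawY 70.92 tilt [ 0.013  0.001 -1.   ] F [-0.2  1.1  0.3] T [ 0.029 -0.002  0.05 ] gap 1.003 q [ 0.29  0.71  1.74 -0.    0.68 -0.94]
```

Call:
jog_arm(motion=[[-0.2, -0.2, -1, 0, 0], [0, 0, -1, 0, 0], [0, 0, -1, 0, 0], [0, 0, -0.7, 0, 0], [0, 0, 0, 0, 0]])

```text
t: 2.62
tcp_pos: [0.498, 0.2622, 0.014]
tool_rot: [0.166, 0.986, 0.004, 0.012]
force: [0.0, -0.1, -0.0]
finger_gap: 1.004
```

```bash
python3 -c "
from h import *
st()"
```

```text
t 2.62 tcp [0.498  0.2622 0.014 ] yawY 70.89 tilt [ 0.025  0.005 -1.   ] F [ 0.  -0.1 -0. ] T [-0.015  0.017 -0.007] gap 1.004 q [ 0.29  0.77  1.75 -0.    0.59 -0.95]
```

Call:
jog_arm(motion=[[-0.5, -0.1, -0.9, 0, 0], [0, 0, 0, 0, 255], [0, 0, 0, 0, 255], [0, 0, 0, 0, 255], [0, 0, 0, 0, 255], [0, 0, 0, 0, 255], [0, 0, 0, 0, 255], [0, 0, 0, 0, 255], [0, 0, 0, 0, 255], [0, 0, 0, 0, 255]], squeeze=80)

```text
t: 3.45
tcp_pos: [0.4944, 0.2617, 0.0054]
tool_rot: [0.166, 0.986, 0.005, 0.012]
force: [0.0, 0.5, -1.6]
finger_gap: 0.302
```

```bash
python3 -c "
from h import *
st()"
```

```text
t 3.45 tcp [0.4944 0.2617 0.0054] yawY 70.9 tilt [ 0.026  0.005 -1.   ] F [ 0.   0.5 -1.6] T [-0.021  0.069  0.017] gap 0.302 q [ 0.29  0.78  1.76 -0.    0.57 -0.95]
```

Call:
jog_arm(motion=[[0, 0, 1, 0, 255], [0, 0, 1.5, 0, 255], [0, 0, 2, 0, 255], [0, 0, 2, 0, 255], [0, 0, 2, 0, 255], [0, 0, 2, 0, 255], [0, 0, 2, 0, 255], [0, 0, 1, 0, 255], [0, 0, 0, 0, 255], [0, 0, 0, 0, 255]])

```text
t: 4.28
tcp_pos: [0.4874, 0.2598, 0.1475]
tool_rot: [0.166, 0.986, 0.002, 0.007]
force: [-0.3, -0.1, -3.9]
finger_gap: 0.303
```

```bash
python3 -c "
from h import *
st();take('scene','s2');take('wrist','w2')"
```

```text
t 4.28 tcp [0.4874 0.2598 0.1475] yawY 70.84 tilt [ 0.014  0.002 -1.   ] F [-0.3 -0.1 -3.9] T [-0.002  0.123 -0.003] gap 0.303 q [ 0.29  0.54  1.71 -0.    0.88 -0.95]
```

View pics/s2.png

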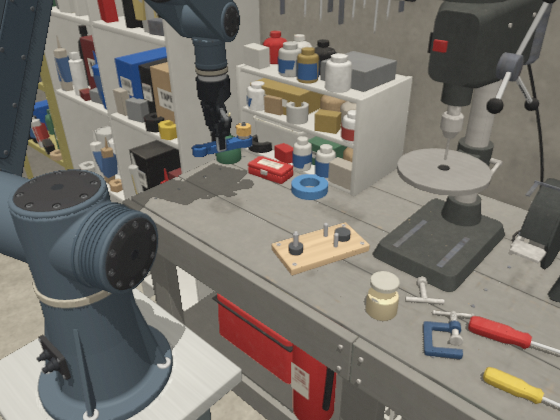

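View pics/w2.png

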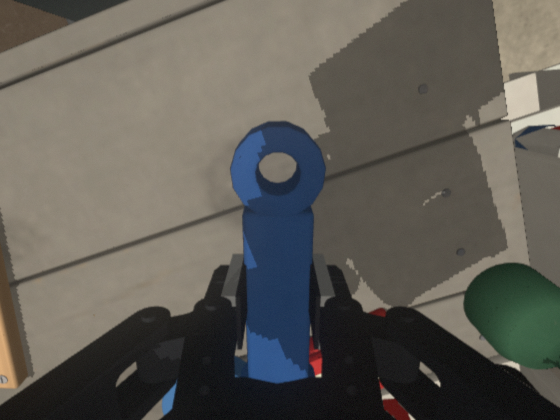

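Call:
jog_arm(motion=[[-0.1, -2, 0, -0.3, 255], [-0.1, -3.4, 0, -0.4, 255], [-0.1, -3.4, 0, -0.4, 255], [-0.1, -3.4, 0, -0.4, 255], [-0.1, -3.4, 0, -0.4, 255], [-0.1, -3.4, 0, -0.4, 255], [-0.1, -3.4, 0, -0.4, 255], [-0.1, -3.4, 0, -0.4, 255], [-0.1, -2, 0, 0, 255], [0, 0, 0, 0, 255]])

```text
t: 5.22
tcp_pos: [0.4708, -0.0274, 0.1364]
tool_rot: [0.191, 0.982, 0.001, -0.002]
force: [-0.1, 0.3, -2.9]
finger_gap: 0.303
```

```bash
python3 -c "
from h import *
st()"
```

```text
t 5.22 tcp [ 0.4708 -0.0274  0.1364] yawY 68.03 tilt [-0.004  0.004 -1.   ] F [-0.1  0.3 -2.9] T [ 0.051  0.06  -0.001] gap 0.303 q [-0.3   0.48  1.9   0.    0.77 -1.49]
```

Call:
jog_arm(motion=[[0.5, -2.2, 0.2, 0, 255], [0, 0, 0, 0, 255], [0, 0, 0, 0, 255], [0, 0, 0, 0, 255]])

```text
t: 5.55
tcp_pos: [0.4735, -0.0508, 0.1349]
tool_rot: [0.193, 0.981, 0.002, -0.007]
force: [0.6, -0.1, -4.1]
finger_gap: 0.302
```

```bash
python3 -c "
from h import *
take('wrist','w3');st();take('scene','s3')"
```

```text
t 5.6 tcp [ 0.4729 -0.0502  0.1348] yawY 67.77 tilt [-0.013  0.007 -1.   ] F [-0.4  0.4 -3.9] T [0.071 0.086 0.022] gap 0.305 q [-0.34  0.49  1.88  0.    0.78 -1.53]
```

View pics/w3.png

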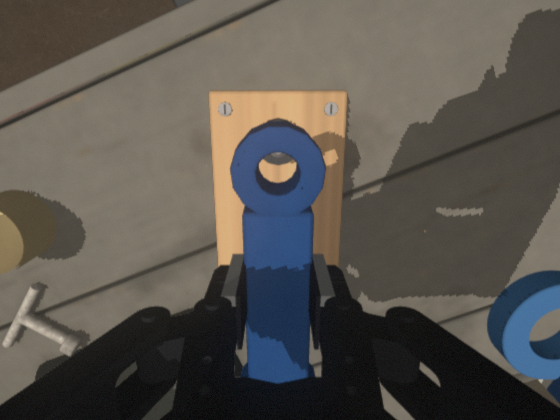

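View pics/s3.png

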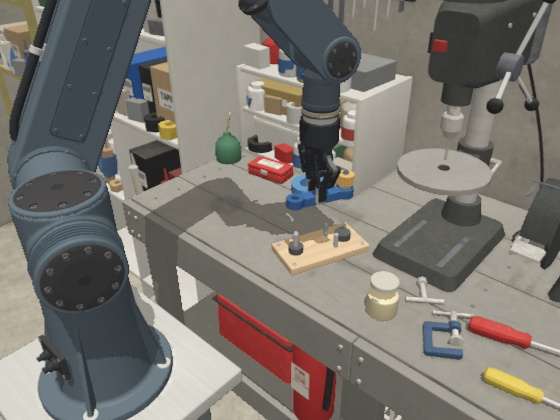

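```bash
cat > m3.py <<'E'
from h import *
s=dict(np.load('pics/w3.npz'))
hsv=cv2.cvtColor(s['img'],cv2.COLOR_RGB2HSV)
w=masks(s,(8,50,60),(25,200,255),(195,80,360,265))
def rowedge(y):
    x=np.nonzero(w[y])[0]; return x.min()-.5,x.max()+.5
L=[];Rr=[]
for y in range(130,245,5):
    a,b=rowedge(y); L.append(ray(s,a,y,.018)[:2]);Rr.append(ray(s,b,y,.018)[:2])
top=[]
for x in range(225,335,6):
    top.append(ray(s,x,np.nonzero(w[:,x])[0].min()-.5,.018)[:2])
fl=lambda p:cv2.fitLine(np.array(p,np.float32),cv2.DIST_HUBER,0,.001,.001).ravel()
l,r,t=fl(L),fl(Rr),fl(top)
print('L',l,dirdeg(l),'R',r,dirdeg(r),'T',t,dirdeg(t))
th=np.radians(np.mean([dirdeg(l if l[0]>0 else -l),dirdeg(r if r[0]>0 else -r)]));u=np.array([np.cos(th),np.sin(th)]);n=np.array([-u[1],u[0]])
print('width',n@(l[2:]-r[2:]),'dir',np.degrees(th))
seat=u*(u@t[2:]+.0375)+n*(n@(l[2:]+r[2:])/2);print('seat',seat)
b=masks(s,(95,80,20),(130,255,255),(220,115,335,330))
c=max(cv2.findContours(b,0,2)[0],key=cv2.contourArea).reshape(-1,2)
ce=c[c[:,1]<190];e=cv2.fitEllipse(ce);print('eye',e)
C=cloud(s)
bb=b.copy();print('blue z rows',[(y,round(float(np.median(C[y][b[y]>0][:,2])),4)) for y in (130,145,200,230,260,300)])
zt=float(np.median(C[125:145][b[125:145]>0][:,2]))
E=ray(s,*e[0],zt);print('eye world',E)
# shank axis
mid=[ray(s,np.nonzero(b[y])[0].mean(),y,zt)[:2] for y in range(220,250,3)]
m=fl(mid);print('shank',m,dirdeg(m))
E
python3 m3.py
```

```text
L [ 0.9278876  -0.37285998  0.4445138  -0.09333493] -21.89 R [ 0.9223508  -0.38635343  0.48513812 -0.00115824] -22.73 T [ 0.37890714  0.9254347   0.3983135  -0.01665219] 67.73
width -0.10069836561557007 dir -22.310000000000002
seat [ 0.43184668 -0.03371407]
eye ((277.6733093261719, 171.10589599609375), (89.7771987915039, 92.43962860107422), 93.02214050292969)
blue z rows [(130, 0.1525), (145, 0.1524), (200, 0.1515), (230, 0.1509), (260, 0.1506), (300, 0.1498)]
eye world [ 0.42754764 -0.03210537  0.15244635]
shank [ 0.9278844  -0.3728679   0.45023054 -0.04131832] -21.89
```

Call:
jog_arm(motion=[[0.4, -0.15, 0, 0.4, 255], [0, 0, -0.6, 0, 255], [0, 0, -0.6, 0, 255], [0, 0, -0.6, 0, 255], [0, 0, -0.6, 0, 255], [0, 0, -0.6, 0, 255], [0, 0, -0.6, 0, 255], [0, 0, -0.6, 0, 255], [0, 0, 0, 0, 255], [0, 0, 0, 0, 255]])

```text
t: 6.48
tcp_pos: [0.4761, -0.0481, 0.0871]
tool_rot: [0.186, 0.982, 0.003, -0.009]
force: [-0.1, 0.1, -3.4]
finger_gap: 0.306
```

```bash
python3 -c "
from h import *
take('wrist','w4');st()"; sed 's/w3/w4/' m3.py >m4.py; python3 m4.py
```

```text
t 6.53 tcp [ 0.476  -0.0481  0.0872] yawY 68.54 tilt [-0.017  0.009 -1.   ] F [-0.3 -0.5 -3.3] T [0.07  0.112 0.012] gap 0.306 q [-0.34  0.58  1.91  0.    0.67 -1.54]
L [ 0.90418553 -0.4271399   0.43698794 -0.08876108] -25.29 R [ 0.9204303  -0.39090675  0.4718841   0.0043657 ] -23.01 T [ 0.38296592  0.9237625   0.3992804  -0.01523096] 67.48
width -0.09925305198845742 dir -24.15
seat [ 0.43266332 -0.03243549]
eye ((277.698974609375, 171.27796936035156), (89.94940948486328, 92.26100158691406), 93.19286346435547)
blue z rows [(130, 0.105), (145, 0.1046), (200, 0.1041), (230, 0.1034), (260, 0.1029), (300, 0.102)]
eye world [ 0.43004767 -0.03015328  0.10492269]
shank [ 0.93053716 -0.36619756  0.45273557 -0.03903362] -21.48
```

View pics/w4.png

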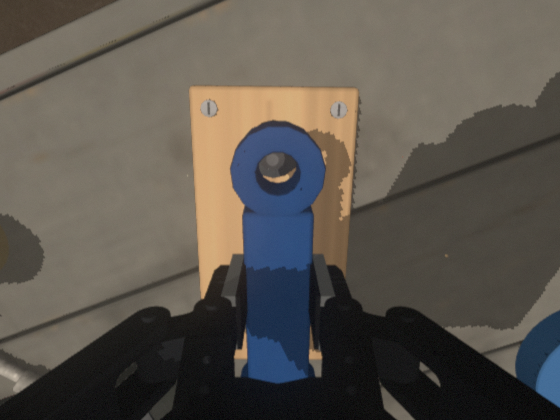

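```bash
cat > z.py <<'E'
import sys
from h import *
n=sys.argv[1];x0,y0,x1,y1=map(int,sys.argv[2:6]);f=float(sys.argv[6])
a=cv2.imread(f'pics/{n}.png')[y0:y1,x0:x1]
a=cv2.convertScaleAbs(cv2.resize(a,None,fx=f,fy=f,interpolation=2),alpha=1.5)
cv2.imwrite(f'pics/{n}_z.png',a)
E
python3 z.py w4 225 115 335 225 5
```

```text
(no output)
```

View pics/w4_z.png

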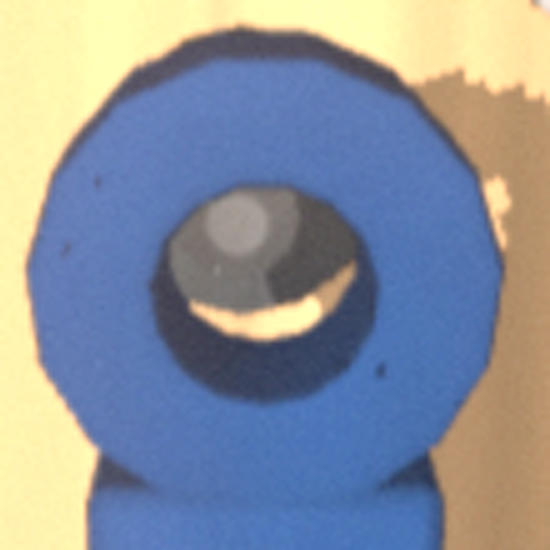

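```bash
cat > pg.py <<'E'
import sys
from h import *
n=sys.argv[1];hx,hy,px,py,zt=map(float,sys.argv[2:7])
s=dict(np.load(f'pics/{n}.npz'))
H=ray(s,hx,hy,zt);P=ray(s,px,py,.068);print('hole',H,'peg',P,'shift cm',((P-H)*100).round(2))
E
python3 pg.py w4 277.7 173.5 272.5 159.3 .1045; python3 -c "
from h import *
s=dict(np.load('pics/w4.npz'));C=cloud(s);print(C[158:162,270:275,2].round(4));print(C[120:215:6,277,2].round(4))"
```

```text
hole [ 0.43089526 -0.03048552  0.1045    ] peg [ 0.43046491 -0.03287624  0.068     ] shift cm [-0.04 -0.24 -3.65]
[[0.0684 0.0674 0.0686 0.0698 0.069 ]
 [0.0687 0.0688 0.0684 0.0682 0.0676]
 [0.0681 0.0687 0.069  0.0688 0.068 ]
 [0.0689 0.0682 0.0691 0.0681 0.0689]]
[0.0206 0.1049 0.105  0.1051 0.104  0.1046 0.0685 0.0678 0.0647 0.0333
 0.0191 0.0921 0.1015 0.104  0.1031 0.1046]
```

Call:
jog_arm(motion=[[0, -0.3, 0, -0.8, 255], [0, 0, -0.5, 0, 255], [0, 0, -0.5, 0, 255], [0, 0, 0, 0, 255], [0, 0, 0, 0, 255]])

```text
t: 6.95
tcp_pos: [0.4771, -0.0521, 0.0771]
tool_rot: [0.194, 0.981, 0.003, -0.007]
force: [0.2, 0.4, -3.6]
finger_gap: 0.307
```

```bash
python3 -c "
from h import *
take('wrist','w5');st()
s=dict(np.load('pics/w5.npz'));C=cloud(s);print(C[120:215:6,277,2].round(4),C[220:330:10,277,2].round(4))"; python3 z.py w5 225 115 335 225 5
```

```text
t 7.0 tcp [ 0.4771 -0.0521  0.0771] yawY 67.63 tilt [-0.014  0.008 -1.   ] F [-0.  -0.1 -3.7] T [-0.008  0.051  0.003] gap 0.304 q [-0.34  0.6   1.91  0.    0.64 -1.53]
[0.0331 0.0949 0.0952 0.0953 0.0932 0.0941 0.0689 0.0687 0.064  0.0346
 0.0193 0.0827 0.0911 0.0945 0.0941 0.0938] [0.0931 0.0931 0.0938 0.094  0.0932 0.0936 0.0925 0.0921 0.0916 0.0917
 0.091 ]
```

View pics/w5_z.png

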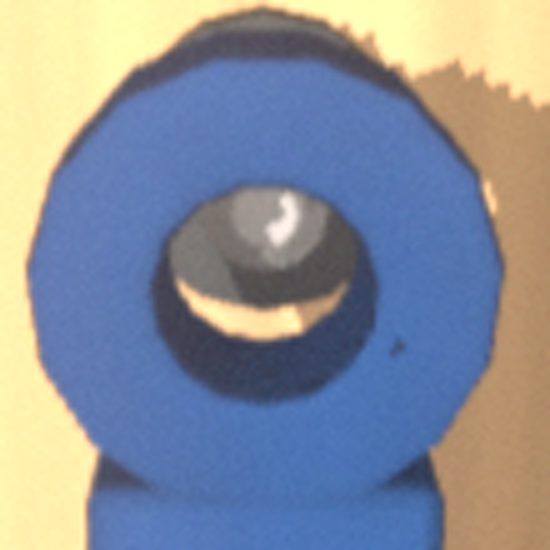

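```bash
python3 -c "
from h import *
a=cv2.imread('pics/w5.png')[148:185,252:304]
a=cv2.resize(a,None,fx=14,fy=14,interpolation=2);cv2.imwrite('pics/w5_y.png',cv2.convertScaleAbs(a,alpha=2.2))"
```

```text
(no output)
```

View pics/w5_y.png

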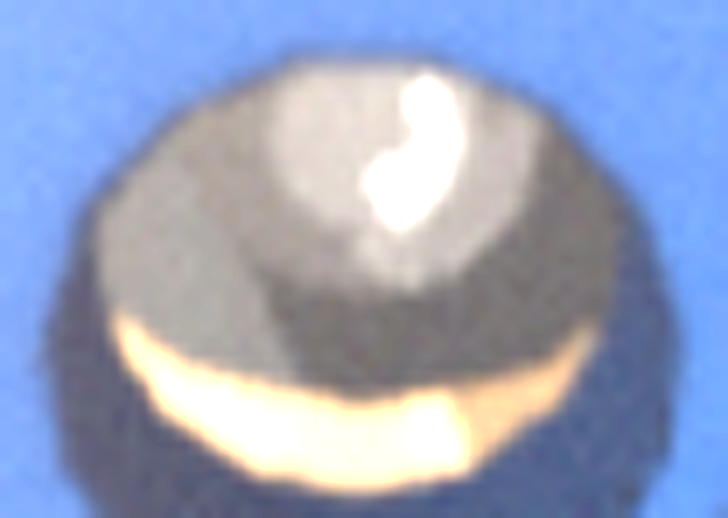

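```bash
python3 pg.py w5 277.5 173.3 277.6 157.9 .0942
```

```text
hole [ 0.43207175 -0.03376947  0.0942    ] peg [ 0.43060806 -0.03308924  0.068     ] shift cm [-0.15  0.07 -2.62]
```

Call:
jog_arm(motion=[[-0.1, 0.05, 0, 0, 255], [0, 0, -0.5, 0, 255], [0, 0, -0.5, 0, 255], [0, 0, -0.5, 0, 255], [0, 0, 0, 0, 255], [0, 0, 0, 0, 255]])

```text
t: 7.5
tcp_pos: [0.4762, -0.0515, 0.0608]
tool_rot: [0.194, 0.981, 0.003, -0.007]
force: [-0.4, 0.0, -4.2]
finger_gap: 0.301
```

```bash
python3 -c "
from h import *
take('wrist','w6');st()
s=dict(np.load('pics/w6.npz'));C=cloud(s);print(C[120:215:6,277,2].round(4),C[220:330:10,277,2].round(4))
a=cv2.imread('pics/w6.png')[145:200,245:312]
a=cv2.resize(a,None,fx=10,fy=10,interpolation=2);cv2.imwrite('pics/w6_y.png',cv2.convertScaleAbs(a,alpha=2.2))"
```

```text
t 7.55 tcp [ 0.4761 -0.0514  0.0608] yawY 67.64 tilt [-0.013  0.008 -1.   ] F [ 0.1 -0.5 -4.8] T [0.044 0.039 0.002] gap 0.305 q [-0.34  0.64  1.92  0.01  0.6  -1.53]
[0.0318 0.0771 0.0793 0.0784 0.077  0.0784 0.067  0.069  0.0674 0.0688
 0.0345 0.0665 0.0738 0.0769 0.0773 0.0758] [0.0774 0.076  0.0771 0.0761 0.0763 0.076  0.076  0.0755 0.0747 0.0757
 0.075 ]
```

View pics/w6_y.png

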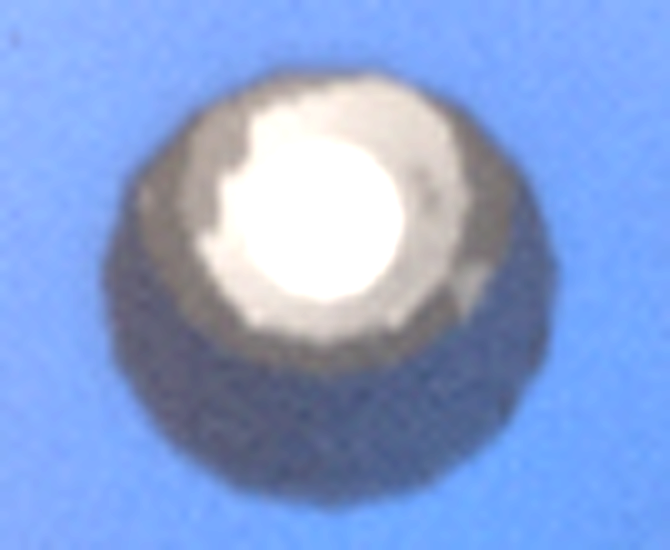

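```bash
python3 pg.py w6 277.5 173.3 276.6 166.2 .0775
```

```text
hole [ 0.43120536 -0.03317511  0.0775    ] peg [ 0.43020834 -0.03313773  0.068     ] shift cm [-0.1   0.   -0.95]
```

Call:
jog_arm(motion=[[-0.06, 0, -0.5, 0, 255], [0, 0, -0.5, 0, 255], [0, 0, -0.4, 0, 255], [0, 0, -0.3, 0, 255], [0, 0, -0.2, 0, 255], [0, 0, 0, 0, 255]])

```text
t: 8.05
tcp_pos: [0.4759, -0.0515, 0.0406]
tool_rot: [0.194, 0.981, 0.002, -0.006]
force: [-3.1, 0.9, 5.0]
finger_gap: 0.303
```

```bash
python3 -c "
from h import *
take('wrist','w7');st()
s=dict(np.load('pics/w7.npz'));C=cloud(s);print(C[120:215:6,277,2].round(4),C[220:330:10,277,2].round(4))
take('scene','s7')"; python3 z.py s7 250 160 380 270 5
```

```text
t 8.1 tcp [ 0.4759 -0.0515  0.0408] yawY 67.65 tilt [-0.011  0.007 -1.   ] F [-2.   0.2  3.6] T [-0.035 -0.087  0.022] gap 0.305 q [-0.34  0.68  1.93  0.01  0.55 -1.53]
[0.0182 0.0552 0.0562 0.0556 0.0566 0.056  0.0595 0.0652 0.069  0.0695
 0.0688 0.0693 0.0546 0.057  0.0555 0.0567] [0.0563 0.0571 0.0559 0.0564 0.056  0.0557 0.0561 0.0547 0.0558 0.0556
 0.0556]
```

View pics/w7.png

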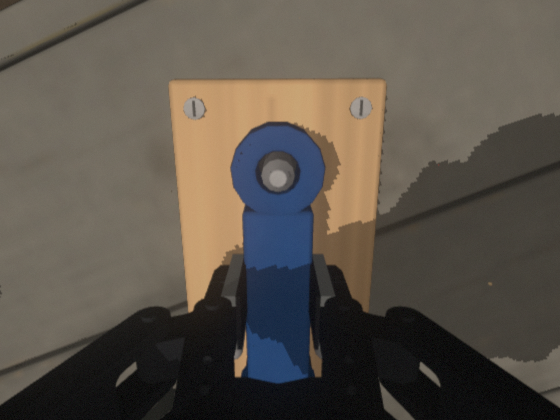

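View pics/s7_z.png

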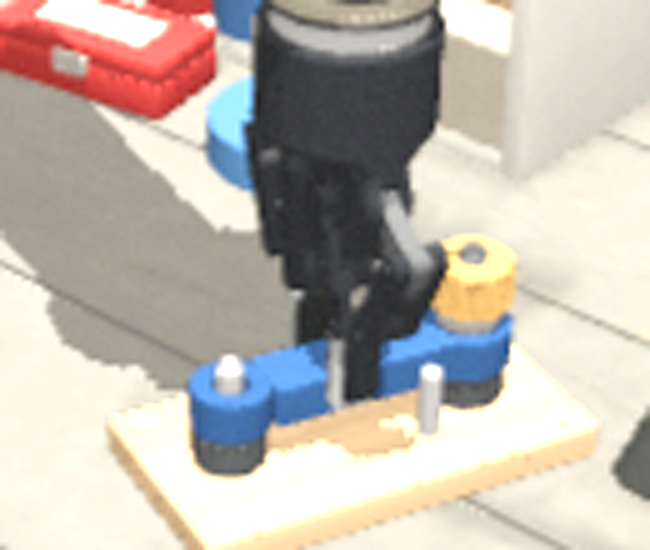

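Call:
jog_arm(motion=[[0, 0, -0.15, 0, 255], [0, 0, 0, 0, 255], [0, 0, 0, 0, 0], [0, 0, 0, 0, 0], [0, 0, 0, 0, 0], [0, 0, 0, 0, 0], [0, 0, 0, 0, 0], [0, 0, 0, 0, 0], [0, 0, 0, 0, 0]])

```text
t: 8.9
tcp_pos: [0.4786, -0.0525, 0.041]
tool_rot: [0.194, 0.981, 0.002, -0.003]
force: [-0.6, -0.7, -0.3]
finger_gap: 1.004
```

```bash
python3 -c "
from h import *
st()"
```

```text
t 8.9 tcp [ 0.4786 -0.0525  0.041 ] yawY 67.64 tilt [-0.005  0.005 -1.   ] F [-0.6 -0.7 -0.3] T [-0.037 -0.008  0.048] gap 1.004 q [-0.34  0.68  1.93  0.01  0.54 -1.53]
```

Call:
jog_arm(motion=[[0, 0, 2, 0, 0], [0, 0, 3, 0, 0], [0, 0, 4, 0, 0], [0, 0, 4, 0, 0], [0, 0, 3, 0, 0], [0, 0, 1, 0, 0], [0, 0, 0, 0, 0]])

```text
t: 9.48
tcp_pos: [0.4756, -0.0517, 0.2164]
tool_rot: [0.194, 0.981, 0.002, -0.006]
force: [-0.7, 0.3, -0.1]
finger_gap: 0.999
```

```bash
python3 -c "
from h import *
take('wrist','w8');st()"
```

```text
t 9.53 tcp [ 0.4754 -0.0516  0.2155] yawY 67.61 tilt [-0.013  0.008 -1.   ] F [ 0.2 -0.1  0.1] T [-0.012 -0.014 -0.024] gap 1.001 q [-0.34  0.36  1.8   0.    1.   -1.53]
```

View pics/w8.png

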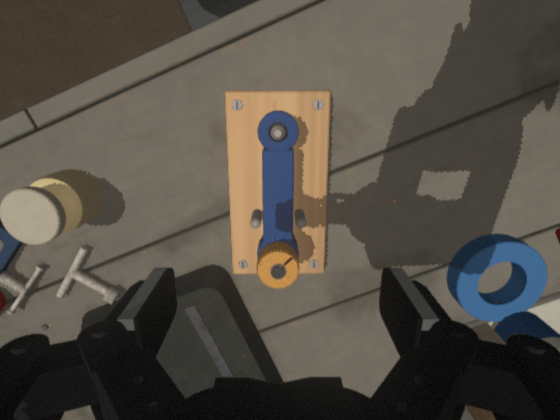

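```bash
cat > m8.py <<'E'
import sys
from h import *
nm=sys.argv[1];s=dict(np.load(f'pics/{nm}.npz'));C=cloud(s)
x0,y0,x1,y1=map(int,sys.argv[2:6])
m=masks(s,(10,90,60),(28,255,255),(x0,y0,x1,y1))
Z=C[...,2]
top=((m>0)&(Z>.075)).astype(np.uint8)
zt=np.median(Z[top>0]);tt=((np.abs(Z-zt)<.004)).astype(np.uint8);k=np.zeros_like(tt);k[y0:y1,x0:x1]=1;tt*=k
tt=cv2.morphologyEx(tt,cv2.MORPH_OPEN,np.ones((3,3),np.uint8))
c=max(cv2.findContours(tt,0,2)[0],key=cv2.contourArea);e=cv2.fitEllipse(c)
P=C[tt>0];print('nut top z',zt,'ellipse',e,'ray',ray(s,*e[0],zt))
cv2.imwrite(f'pics/{nm}_n.png',cv2.convertScaleAbs(cv2.cvtColor(cv2.resize(s['img'][y0:y1,x0:x1],None,fx=8,fy=8,interpolation=2),4),alpha=1.5))
E
python3 m8.py w8 245 235 310 295
python3 - <<'E'
from h import *
s=dict(np.load('pics/w8.npz'));C=cloud(s)
b=masks(s,(95,80,20),(130,255,255),(250,105,310,250))
for y in (115,150,165,180,195,205,230): print(y,np.median(C[y][b[y]>0][:,2]).round(4))
c=max(cv2.findContours(b,0,2)[0],key=cv2.contourArea).reshape(-1,2);e=cv2.fitEllipse(c[c[:,1]<138]);print(e,ray(s,*e[0],.054))
E
```

```text
nut top z 0.08529548300632983 ellipse ((277.54388427734375, 267.7498474121094), (38.14479446411133, 40.946685791015625), 90.26316833496094) ray [ 0.53521032 -0.0762822   0.08529548]
115 0.0545
150 0.0543
165 0.0546
180 0.0545
195 0.0543
205 0.0544
230 0.0543
((277.673828125, 131.34268188476562), (38.65081024169922, 39.293739318847656), 3.129955291748047) [ 0.43045363 -0.03294067  0.054     ]
```

View pics/w8_n.png

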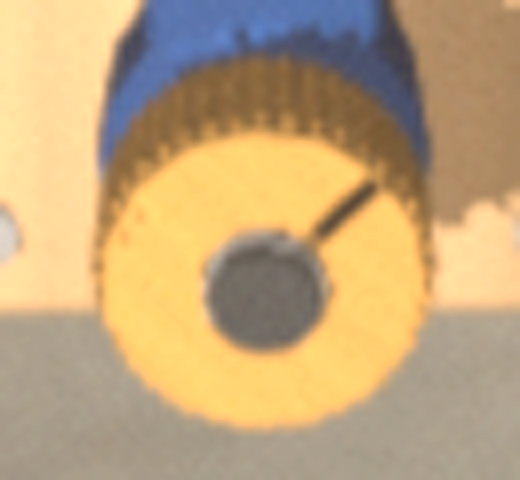

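Call:
jog_arm(motion=[[3, -1.2, 0, 0, 0], [3, -1.2, 0, 0, 0], [0, 0, -2, 0, 0], [0, 0, -3, 0, 0], [0, 0, -3, 0, 0], [0, 0, -2, 0, 0], [0, 0, 0, 0, 0], [0, 0, 0, 0, 0]])

```text
t: 10.2
tcp_pos: [0.5307, -0.0743, 0.1012]
tool_rot: [0.194, 0.981, 0.004, -0.015]
force: [-0.3, 0.6, -0.1]
finger_gap: 1.0
```

```bash
python3 -c "
from h import *
st()"
```

```text
t 10.2 tcp [ 0.5307 -0.0743  0.1012] yawY 67.59 tilt [-0.028  0.013 -1.   ] F [-0.3  0.6 -0.1] T [-0.006 -0.011  0.015] gap 1.0 q [-0.35  0.61  1.75  0.    0.82 -1.53]
```

Call:
jog_arm(motion=[[-0.5, 0, 0, 0, 0], [-0.5, 0, 0, 0, 0], [-0.5, 0, 0, 0, 0], [-0.5, 0, 0, 0, 0], [-0.5, 0, 0, 0, 0], [-0.5, 0, 0, 0, 0], [0, 0, 0, 0, 0], [0, 0, 0, 0, 0]])

```text
t: 10.87
tcp_pos: [0.498, -0.0745, 0.1052]
tool_rot: [0.194, 0.981, 0.003, -0.013]
force: [-0.0, -0.1, 0.5]
finger_gap: 1.0
```

```bash
python3 -c "
from h import *
st()"
```

```text
t 10.87 tcp [ 0.498  -0.0745  0.1052] yawY 67.6 tilt [-0.023  0.011 -1.   ] F [-0.  -0.1  0.5] T [-0.057  0.011 -0.021] gap 1.0 q [-0.37  0.57  1.83  0.    0.77 -1.55]
```

Call:
jog_arm(motion=[[3, 0, 0, 0, 0], [0, 0, 0, 0, 0], [0, 0, 0, 0, 0]])

```text
t: 11.12
tcp_pos: [0.5281, -0.0744, 0.106]
tool_rot: [0.195, 0.981, 0.003, -0.013]
force: [-0.8, 0.3, -0.3]
finger_gap: 0.998
```

```bash
python3 -c "
from h import *
st()"
```

```text
t 11.12 tcp [ 0.5281 -0.0744  0.106 ] yawY 67.56 tilt [-0.024  0.011 -1.   ] F [-0.8  0.3 -0.3] T [-0.001  0.033  0.015] gap 0.998 q [-0.35  0.6   1.75  0.    0.81 -1.53]
```

Call:
jog_arm(motion=[[-3, 0, 0.2, 0, 0], [-3, 0, 0.2, 0, 0], [-3, 0, 0.2, 0, 0], [0, 0, 0, 0, 0], [0, 0, 0, 0, 0]])

```text
t: 11.53
tcp_pos: [0.4388, -0.0752, 0.1129]
tool_rot: [0.194, 0.981, 0.003, -0.008]
force: [1.1, -1.2, 0.9]
finger_gap: 1.0
```

```bash
python3 -c "
from h import *
st()"
```

```text
t 11.53 tcp [ 0.4388 -0.0752  0.1129] yawY 67.65 tilt [-0.015  0.008 -1.   ] F [ 1.1 -1.2  0.9] T [-0.063 -0.046 -0.   ] gap 1.0 q [-0.42  0.51  1.97  0.    0.68 -1.61]
```

Call:
jog_arm(motion=[[4, 0, 0, 0, 0], [0, 0, 0, 0, 0], [0, 0, 0, 0, 0], [4, 0, 0, 0, 0], [0, 0, 0, 0, 0], [0, 0, 0, 0, 0]])

```text
t: 12.03
tcp_pos: [0.5201, -0.0743, 0.1124]
tool_rot: [0.194, 0.981, 0.003, -0.009]
force: [-1.3, 0.9, -0.2]
finger_gap: 1.0
```

```bash
python3 -c "
from h import *
st()"
```

```text
t 12.03 tcp [ 0.5201 -0.0743  0.1124] yawY 67.58 tilt [-0.017  0.01  -1.   ] F [-1.3  0.9 -0.2] T [-0.039  0.04   0.02 ] gap 1.0 q [-0.36  0.58  1.77  0.    0.81 -1.54]
```

Call:
jog_arm(motion=[[-3.5, 0, 0.2, 0, 0], [-3.5, 0, 0.2, 0, 0], [-3, 0, 0.2, 0, 0], [0, 0, 0, 0, 0], [0, 0, 0, 0, 0], [4, 0, 0, 0, 0], [0, 0, 0, 0, 0], [0, 0, 0, 0, 0], [4, 0, 0, 0, 0], [0, 0, 0, 0, 0]])

```text
t: 12.87
tcp_pos: [0.5061, -0.0763, 0.1193]
tool_rot: [0.195, 0.981, 0.002, -0.001]
force: [2.2, -1.2, 0.9]
finger_gap: 0.998
```

Call:
jog_arm(motion=[[0, 0, 0, 0, 0], [-3.5, 0, 0, 0, 0], [-3.5, 0, 0, 0, 0], [-3, 0, 0, 0, 0], [0, 0, 0, 0, 0], [0, 0, 0, 0, 0], [4, 0, 0, 0, 0], [0, 0, 0, 0, 0], [0, 0, 0, 0, 0]])

```text
t: 13.62
tcp_pos: [0.4513, -0.0782, 0.1199]
tool_rot: [0.194, 0.981, 0.001, 0.006]
force: [-1.0, -0.1, -1.0]
finger_gap: 1.001
```

Call:
jog_arm(motion=[[4, 0, 0, 0, 0], [0, 0, 0, 0, 0], [0, 0, 0, 0, 0]])

```text
t: 13.87
tcp_pos: [0.4965, -0.0793, 0.1203]
tool_rot: [0.194, 0.981, 0.0, 0.009]
force: [-0.6, 0.4, -0.7]
finger_gap: 1.002
```

```bash
python3 -c "
from h import *
st()"
```

```text
t 13.87 tcp [ 0.4965 -0.0793  0.1203] yawY 67.63 tilt [ 0.018 -0.003 -1.   ] F [-0.6  0.4 -0.7] T [0.061 0.065 0.033] gap 1.002 q [-0.38  0.53  1.85  0.01  0.74 -1.57]
```

Call:
jog_arm(motion=[[2, 0.15, 0, 0, 0], [2, 0.1, 0, 0, 0], [0, 0, 0, 0, 0], [0, 0, 0, 0, 0], [0, 0, 0, 0, 0]])

```text
t: 14.28
tcp_pos: [0.541, -0.0779, 0.1207]
tool_rot: [0.194, 0.981, -0.0, 0.013]
force: [-0.9, 0.8, -0.2]
finger_gap: 1.001
```

```bash
python3 -c "
from h import *
st()"
```

```text
t 14.28 tcp [ 0.541  -0.0779  0.1207] yawY 67.66 tilt [ 0.026 -0.005 -1.   ] F [-0.9  0.8 -0.2] T [-0.041 -0.027  0.018] gap 1.001 q [-0.35  0.57  1.75  0.01  0.79 -1.53]
```

Call:
jog_arm(motion=[[0, 0, 3, 0, 0], [0, 0, 3, 0, 0], [0, 0, 3, 0, 0], [0, 0, 0, 0, 0], [0, 0, 0, 0, 0]])

```text
t: 14.7
tcp_pos: [0.5329, -0.0769, 0.211]
tool_rot: [0.195, 0.981, 0.001, 0.007]
force: [-0.3, 0.1, -2.0]
finger_gap: 1.0
```

```bash
python3 -c "
from h import *
st()"
```

```text
t 14.7 tcp [ 0.5329 -0.0769  0.211 ] yawY 67.56 tilt [ 0.014 -0.001 -1.   ] F [-0.3  0.1 -2. ] T [ 0.012  0.005 -0.015] gap 1.0 q [-0.35  0.43  1.68  0.    1.01 -1.53]
```

Call:
jog_arm(motion=[[0, 0, -4, 0, 0], [0, 0, 0, 0, 0], [0, 0, 0, 0, 0], [0, 0, -4, 0, 0], [0, 0, 0, 0, 0], [0, 0, 0, 0, 0]])

```text
t: 15.2
tcp_pos: [0.5304, -0.0771, 0.1276]
tool_rot: [0.195, 0.981, 0.001, 0.004]
force: [0.2, -0.1, 1.0]
finger_gap: 1.003
```

```bash
python3 -c "
from h import *
st()"
```

```text
t 15.2 tcp [ 0.5304 -0.0771  0.1276] yawY 67.5 tilt [ 0.008  0.001 -1.   ] F [ 0.2 -0.1  1. ] T [ 0.008 -0.053 -0.004] gap 1.003 q [-0.35  0.56  1.76  0.    0.82 -1.54]
```

Call:
jog_arm(motion=[[0.6, 0, 0, 0, 0], [0, 0, 0, 0, 0], [0, 0, 0, 0, 0], [0, 0, -3, 0, 0], [0, 0, 0, 0, 0], [0, 0, 0, 0, 0]])

```text
t: 15.7
tcp_pos: [0.5435, -0.0791, 0.1103]
tool_rot: [0.195, 0.981, -0.001, 0.015]
force: [0.2, 0.3, -0.0]
finger_gap: 1.0
```

```bash
python3 -c "
from h import *
st();take('wrist','w9')"
```

```text
t 15.7 tcp [ 0.5435 -0.0791  0.1103] yawY 67.54 tilt [ 0.028 -0.007 -1.   ] F [ 0.2  0.3 -0. ] T [0.034 0.006 0.001] gap 1.0 q [-0.35  0.59  1.75  0.    0.77 -1.53]
```

View pics/w9.png

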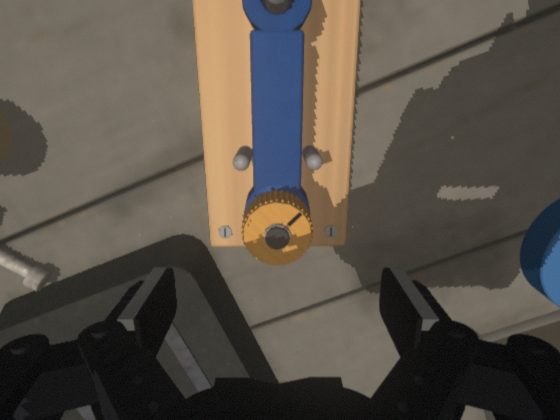

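Call:
jog_arm(motion=[[-0.4, 0.1, 3, 0, 0], [0, 0, 3, 0, 0], [0, 0, 3, 0, 0], [0, 0, 0, 0, 0], [0, 0, 0, 0, 0]])

```text
t: 16.17
tcp_pos: [0.5384, -0.0777, 0.2106]
tool_rot: [0.195, 0.981, -0.001, 0.017]
force: [-0.1, 0.4, -0.2]
finger_gap: 1.0
```

```bash
python3 -c "
from h import *
st()"
```

```text
t 16.17 tcp [ 0.5384 -0.0777  0.2106] yawY 67.56 tilt [ 0.032 -0.008 -0.999] F [-0.1  0.4 -0.2] T [0.001 0.048 0.026] gap 1.0 q [-0.35  0.43  1.68  0.    0.99 -1.53]
```

Call:
jog_arm(motion=[[0, 0, -4, 0, 0], [0, 0, 0, 0, 0], [0, 0, 0, 0, 0], [0, 0, -4, 0, 0], [0, 0, 0, 0, 0], [0, 0, 0, 0, 0]])

```text
t: 16.67
tcp_pos: [0.5414, -0.0785, 0.1334]
tool_rot: [0.194, 0.981, -0.001, 0.02]
force: [0.3, -0.0, 0.7]
finger_gap: 0.999
```

```bash
python3 -c "
from h import *
st()"
```

```text
t 16.67 tcp [ 0.5414 -0.0785  0.1334] yawY 67.58 tilt [ 0.038 -0.01  -0.999] F [ 0.3 -0.   0.7] T [-0.024 -0.023 -0.006] gap 0.999 q [-0.35  0.55  1.75  0.    0.8  -1.53]
```

Call:
jog_arm(motion=[[0, 0, 2, 0, 0], [0, 0, 2, 0, 0], [0, 0, 2, 0, 0], [0, 0, 2, 0, 0], [0, 0, 1, 0, 0]])

```text
t: 17.08
tcp_pos: [0.5398, -0.078, 0.2368]
tool_rot: [0.194, 0.981, -0.002, 0.021]
force: [0.3, -0.0, 0.1]
finger_gap: 1.001
```

```bash
python3 -c "
from h import *
print(st()['qd'].round(3))"
```

```text
t 17.08 tcp [ 0.5398 -0.078   0.2368] yawY 67.58 tilt [ 0.041 -0.012 -0.999] F [ 0.3 -0.   0.1] T [ 0.05   0.045 -0.04 ] gap 1.001 q [-0.35  0.4   1.66  0.    1.04 -1.53]
[ 0.001 -0.22  -0.149 -0.002  0.331  0.001]
```

Call:
jog_arm(motion=[[0, 0, 0, 0, 0]])

```text
t: 17.17
tcp_pos: [0.5415, -0.0785, 0.2427]
tool_rot: [0.194, 0.981, -0.002, 0.026]
force: [0.5, -0.3, 0.3]
finger_gap: 1.001
```

```bash
python3 -c "
from h import *
print(st()['qd'].round(3))"
```

```text
t 17.17 tcp [ 0.5415 -0.0785  0.2427] yawY 67.59 tilt [ 0.05  -0.015 -0.999] F [ 0.5 -0.3  0.3] T [ 0.021  0.07  -0.039] gap 1.001 q [-0.35  0.39  1.65  0.    1.05 -1.53]
[ 0.001 -0.065 -0.017  0.001  0.018 -0.001]
```

Call:
jog_arm(motion=[[0, 0, 0, 0, 0]])

```text
t: 17.25
tcp_pos: [0.5421, -0.0786, 0.2462]
tool_rot: [0.194, 0.981, -0.003, 0.029]
force: [0.6, 0.5, 0.1]
finger_gap: 0.999
```

```bash
python3 -c "
from h import *
print(st()['qd'].round(3))"
```

```text
t 17.25 tcp [ 0.5421 -0.0786  0.2462] yawY 67.6 tilt [ 0.056 -0.017 -0.998] F [0.6 0.5 0.1] T [ 0.021 -0.     0.05 ] gap 0.999 q [-0.35  0.38  1.65  0.    1.05 -1.53]
[ 0.003 -0.071 -0.028  0.001  0.029 -0.001]
```

Call:
jog_arm(motion=[[0, 0, 0, 0, 0], [0, 0, 0, 0, 0], [0, 0, 0, 0, 0]])

```text
t: 17.5
tcp_pos: [0.5416, -0.0785, 0.2491]
tool_rot: [0.194, 0.98, -0.003, 0.031]
force: [-0.2, -0.1, -0.1]
finger_gap: 1.003
```

```bash
python3 -c "
from h import *
print(st()['qd'].round(3))"
```

```text
t 17.5 tcp [ 0.5416 -0.0785  0.2491] yawY 67.6 tilt [ 0.059 -0.018 -0.998] F [-0.2 -0.1 -0.1] T [0.009 0.017 0.008] gap 1.003 q [-0.35  0.38  1.65  0.    1.05 -1.53]
[ 0.    -0.004  0.009  0.     0.004  0.   ]
```

Call:
jog_arm(motion=[[0, 0, -2, 0, 0], [0, 0, -2, 0, 0], [0, 0, -2, 0, 0]])

```text
t: 17.75
tcp_pos: [0.5441, -0.0793, 0.1906]
tool_rot: [0.194, 0.98, -0.004, 0.035]
force: [0.0, 0.6, -0.6]
finger_gap: 0.998
```

```bash
python3 -c "
from h import *
print(st()['qd'].round(3))"
```

```text
t 17.75 tcp [ 0.5441 -0.0793  0.1906] yawY 67.62 tilt [ 0.068 -0.021 -0.997] F [ 0.   0.6 -0.6] T [0.049 0.023 0.012] gap 0.998 q [-0.35  0.46  1.72  0.    0.9  -1.53]
[ 0.     0.36   0.262  0.002 -0.608 -0.005]
```

Call:
jog_arm(motion=[[0, 0, 0, 0, 0], [0, 0, 0, 0, 0], [0, 0, 0, 0, 0]])

```text
t: 18.0
tcp_pos: [0.5399, -0.0779, 0.1848]
tool_rot: [0.194, 0.981, -0.003, 0.028]
force: [0.2, 0.2, 0.6]
finger_gap: 1.002
```

```bash
python3 -c "
from h import *
print(st()['qd'].round(3))"
```

```text
t 18.0 tcp [ 0.5399 -0.0779  0.1848] yawY 67.6 tilt [ 0.053 -0.016 -0.998] F [0.2 0.2 0.6] T [0.013 0.008 0.017] gap 1.002 q [-0.35  0.46  1.72  0.    0.9  -1.53]
[ 0.003  0.001 -0.011 -0.     0.006  0.   ]
```

Call:
jog_arm(motion=[[0, 0, 4, 0, 0], [0, 0, 3, 0, 0], [0, 0, 2, 0, 0], [0, 0, 1, 0, 0], [0, 0, 0.5, 0, 0], [0, 0, 0.2, 0, 0], [0, 0, 0, 0, 0]])

```text
t: 18.58
tcp_pos: [0.5402, -0.078, 0.3003]
tool_rot: [0.194, 0.981, -0.003, 0.029]
force: [0.0, 0.4, -0.4]
finger_gap: 1.004
```

```bash
python3 -c "
from h import *
print(st()['qd'].round(3))"
```

```text
t 18.58 tcp [ 0.5402 -0.078   0.3003] yawY 67.6 tilt [ 0.056 -0.017 -0.998] F [ 0.   0.4 -0.4] T [0.019 0.029 0.026] gap 1.004 q [-0.35  0.32  1.59  0.    1.18 -1.53]
[ 0.001 -0.009  0.001  0.002  0.003 -0.   ]
```

Call:
jog_arm(motion=[[0, 0, -0.5, 0, 0], [0, 0, -1, 0, 0], [0, 0, -2, 0, 0], [0, 0, -3, 0, 0], [0, 0, -4, 0, 0], [0, 0, 0, 0, 0], [0, 0, 0, 0, 0], [0, 0, 0, 0, 0]])

```text
t: 19.25
tcp_pos: [0.5369, -0.0769, 0.1871]
tool_rot: [0.194, 0.981, -0.002, 0.025]
force: [1.0, 0.0, 1.4]
finger_gap: 0.999
```

```bash
python3 -c "
from h import *
print(st()['qd'].round(3))"
```

```text
t 19.25 tcp [ 0.5369 -0.0769  0.1871] yawY 67.59 tilt [ 0.048 -0.014 -0.999] F [1.  0.  1.4] T [0.023 0.051 0.026] gap 0.999 q [-0.35  0.46  1.72  0.    0.91 -1.53]
[-0.    -0.002 -0.026  0.001  0.006  0.001]
```

Call:
jog_arm(motion=[[-2, 0.8, 3, 0, 0], [-2, 0.8, 3, 0, 0], [-2, 0.8, 2, 0, 0], [-1, 0.4, 1, 0, 0], [-0.5, 0.2, 0.5, 0, 0], [-0.2, 0, 0.2, 0, 0], [0, 0, 0, 0, 0]])

```text
t: 19.83
tcp_pos: [0.4615, -0.0476, 0.2944]
tool_rot: [0.194, 0.98, -0.003, 0.031]
force: [-0.6, -0.1, -0.1]
finger_gap: 1.0
```

```bash
python3 -c "
from h import *
print(st()['qd'].round(3))"
```

```text
t 19.83 tcp [ 0.4615 -0.0476  0.2944] yawY 67.58 tilt [ 0.059 -0.018 -0.998] F [-0.6 -0.1 -0.1] T [0.03  0.003 0.029] gap 1.0 q [-0.35  0.2   1.78  0.    1.1  -1.53]
[ 0.001 -0.025 -0.013  0.004 -0.001 -0.   ]
```

Call:
jog_arm(motion=[[0.5, -0.2, -0.5, 0, 0], [1, -0.4, -1, 0, 0], [2, -0.8, -2, 0, 0], [2.5, -1, -3, 0, 0], [2.5, -1, -3, 0, 0], [0, 0, 0, 0, 0], [0, 0, 0, 0, 0], [0, 0, 0, 0, 0]])

```text
t: 20.5
tcp_pos: [0.5553, -0.0862, 0.187]
tool_rot: [0.195, 0.98, -0.003, 0.03]
force: [0.6, -0.6, 0.0]
finger_gap: 1.001
```

```bash
python3 -c "
from h import *
print(st()['qd'].round(3))"
```

```text
t 20.5 tcp [ 0.5553 -0.0862  0.187 ] yawY 67.48 tilt [ 0.057 -0.018 -0.998] F [ 0.6 -0.6  0. ] T [-0.026  0.056 -0.034] gap 1.001 q [-0.35  0.48  1.68  0.    0.92 -1.53]
[-0.003  0.029 -0.009  0.003  0.01  -0.001]
```

Call:
jog_arm(motion=[[-0.6, 0.2, 3, 0, 0], [-0.6, 0.2, 3, 0, 0], [-0.6, 0.2, 3, 0, 0], [0, 0, 0, 0, 0], [0, 0, 0, 0, 0], [0, 0, 0, 0, 0]])

```text
t: 21.0
tcp_pos: [0.5335, -0.0788, 0.2827]
tool_rot: [0.195, 0.98, -0.003, 0.03]
force: [-0.1, -0.2, 0.0]
finger_gap: 0.996
```

```bash
python3 -c "
from h import *
print(st()['qd'].round(3))"
```

```text
t 21.0 tcp [ 0.5335 -0.0788  0.2827] yawY 67.48 tilt [ 0.058 -0.018 -0.998] F [-0.1 -0.2  0. ] T [-0.015 -0.029 -0.004] gap 0.996 q [-0.36  0.33  1.63  0.    1.13 -1.54]
[ 0.    -0.024  0.021  0.001  0.001  0.   ]
```

Call:
jog_arm(motion=[[0, 0, -0.5, 0, 0], [0, 0, -1, 0, 0], [0, 0, -2, 0, 0], [0, 0, -4, 0, 0], [0, 0, -4, 0, 0], [0, 0, -4, 0, 0], [0, 0, 0, 0, 0], [0, 0, 0, 0, 0], [0, 0, 0, 0, 0]])

```text
t: 21.75
tcp_pos: [0.5296, -0.0772, 0.1185]
tool_rot: [0.195, 0.98, -0.003, 0.028]
force: [1.0, -0.6, 0.1]
finger_gap: 1.001
```

```bash
python3 -c "
from h import *
print(st()['qd'].round(3))"
```

```text
t 21.75 tcp [ 0.5296 -0.0772  0.1185] yawY 67.48 tilt [ 0.054 -0.016 -0.998] F [ 1.  -0.6  0.1] T [ 0.007  0.01  -0.03 ] gap 1.001 q [-0.36  0.56  1.8   0.01  0.73 -1.54]
[ 0.001 -0.008 -0.022  0.001  0.004 -0.001]
```

Call:
jog_arm(motion=[[0.5, 0.1, -0.5, 0, 0], [0, 0, -1, 0, 0], [0, 0, -1, 0, 0], [0, 0, -0.7, 0, 0], [0, 0, -0.3, 0, 0], [0, 0, 0, 0, 0], [0, 0, 0, 0, 0]])

```text
t: 22.33
tcp_pos: [0.5415, -0.0781, 0.0895]
tool_rot: [0.195, 0.98, -0.004, 0.038]
force: [0.8, -0.3, -0.6]
finger_gap: 1.005
```

```bash
python3 -c "
from h import *
st();take('wrist','w10');take('scene','s10')"; python3 z.py s10 270 160 400 270 5
```

```text
t 22.33 tcp [ 0.5415 -0.0781  0.0895] yawY 67.52 tilt [ 0.073 -0.023 -0.997] F [ 0.8 -0.3 -0.6] T [-0.061  0.014 -0.01 ] gap 1.005 q [-0.35  0.61  1.8   0.01  0.65 -1.53]
```

View pics/w10.png

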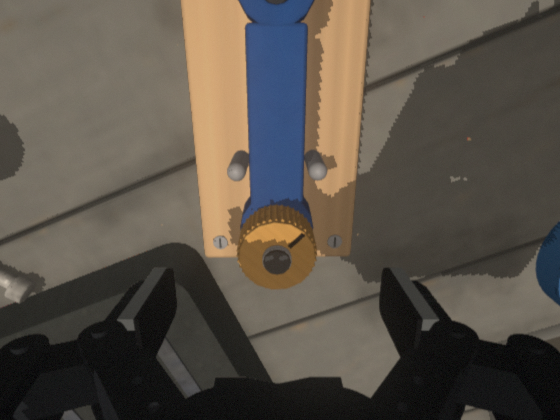

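View pics/s10_z.png

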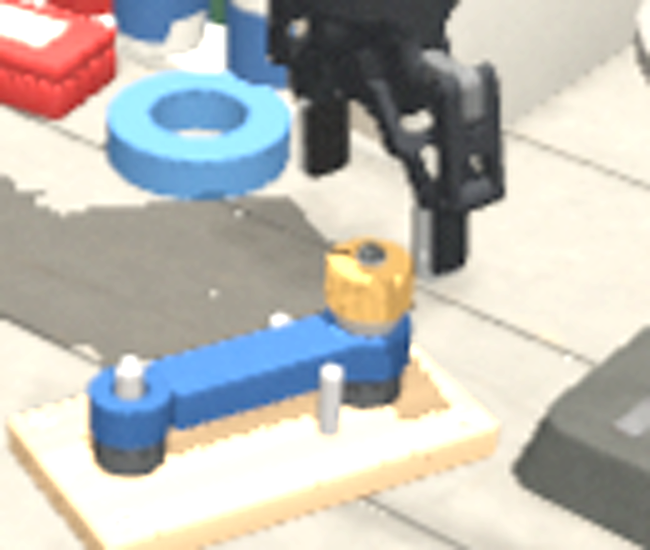

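Call:
jog_arm(motion=[[0, 0, 0.7, 0, 0], [0, 0, 0.7, 0, 0], [0, 0, 0.7, 0, 0], [0, 0, 0.7, 0, 0], [0, 0, 0.7, 0, 0], [0, 0, 0.7, 0, 0], [0, 0, 0.7, 0, 0], [0, 0, 0.7, 0, 0], [0, 0, 0, 0, 0], [0, 0, 0, 0, 0]])

```text
t: 23.27
tcp_pos: [0.5427, -0.0785, 0.1549]
tool_rot: [0.195, 0.98, -0.005, 0.041]
force: [0.2, 0.7, 0.2]
finger_gap: 0.999
```

```bash
python3 -c "
from h import *
st()"
```

```text
t 23.27 tcp [ 0.5427 -0.0785  0.1549] yawY 67.53 tilt [ 0.079 -0.025 -0.997] F [0.2 0.7 0.2] T [-0.001  0.084 -0.055] gap 0.999 q [-0.35  0.5   1.76  0.    0.79 -1.53]
```

Call:
jog_arm(motion=[[0, 0, -4, 0, 0], [0, 0, -4, 0, 0], [0, 0, 0, 0, 0], [0, 0, 0, 0, 0], [0, 0, 0, 0, 0]])

```text
t: 23.68
tcp_pos: [0.5447, -0.0792, 0.0742]
tool_rot: [0.195, 0.98, -0.005, 0.043]
force: [-1.0, 0.2, 0.3]
finger_gap: 0.999
```

```bash
python3 -c "
from h import *
st()"
```

```text
t 23.68 tcp [ 0.5447 -0.0792  0.0742] yawY 67.53 tilt [ 0.082 -0.026 -0.996] F [-1.   0.2  0.3] T [-0.029  0.08   0.002] gap 0.999 q [-0.35  0.64  1.81  0.01  0.6  -1.53]
```

Call:
jog_arm(motion=[[-0.8, 0.25, -0.7, 0, 0], [0, 0, 0, 0, 0], [0, 0, 0, 0, 0], [0, 0, 0, 0, 0]])

```text
t: 24.02
tcp_pos: [0.5407, -0.078, 0.0741]
tool_rot: [0.195, 0.98, -0.006, 0.049]
force: [-0.7, -0.7, 0.4]
finger_gap: 1.0
```

```bash
python3 -c "
from h import *
st()"
```

```text
t 24.02 tcp [ 0.5407 -0.078   0.0741] yawY 67.55 tilt [ 0.093 -0.03  -0.995] F [-0.7 -0.7  0.4] T [0.05  0.086 0.007] gap 1.0 q [-0.35  0.64  1.83  0.01  0.58 -1.53]
```

Call:
jog_arm(motion=[[0.5, -0.2, 0.8, 0, 0], [0, 0, 0, 0, 0], [0.5, -0.2, 0.8, 0, 0], [0, 0, 0, 0, 0], [0.5, -0.2, 0.8, 0, 0], [0, 0, 0, 0, 0], [0.5, -0.2, 0.8, 0, 0], [0, 0, 0, 0, 0]])

```text
t: 24.68
tcp_pos: [0.564, -0.087, 0.1127]
tool_rot: [0.194, 0.979, -0.007, 0.054]
force: [0.7, -0.1, 1.1]
finger_gap: 1.0
```

```bash
python3 -c "
from h import *
st()"
```

```text
t 24.68 tcp [ 0.564  -0.087   0.1127] yawY 67.57 tilt [ 0.104 -0.034 -0.994] F [ 0.7 -0.1  1.1] T [-0.025 -0.038 -0.04 ] gap 1.0 q [-0.35  0.59  1.76  0.01  0.69 -1.53]
```

Call:
jog_arm(motion=[[3, 0.5, 2.5, 0, 0], [3, 0.5, 2.5, 0, 0], [3, 0.5, 2.5, 0, 0]])

```text
t: 24.93
tcp_pos: [0.6368, -0.0676, 0.1786]
tool_rot: [0.196, 0.98, -0.005, 0.035]
force: [0.6, -0.6, -1.2]
finger_gap: 1.002
```

```bash
python3 -c "
from h import *
st()"
```

```text
t 24.93 tcp [ 0.6368 -0.0676  0.1786] yawY 67.34 tilt [ 0.067 -0.023 -0.998] F [ 0.6 -0.6 -1.2] T [-0.049  0.003 -0.028] gap 1.002 q [-0.28  0.58  1.5  -0.    0.99 -1.45]
```

Call:
jog_arm(motion=[[0, 0, 0, 0, 0], [0, 0, 0, 0, 0]])

```text
t: 25.1
tcp_pos: [0.6452, -0.0675, 0.1836]
tool_rot: [0.195, 0.98, -0.005, 0.043]
force: [-0.1, -0.8, -1.3]
finger_gap: 1.0
```

```bash
python3 -c "
from h import *
st()"
```

```text
t 25.1 tcp [ 0.6452 -0.0675  0.1836] yawY 67.47 tilt [ 0.082 -0.027 -0.996] F [-0.1 -0.8 -1.3] T [-0.01   0.076 -0.04 ] gap 1.0 q [-0.27  0.58  1.48 -0.    0.99 -1.45]
```

Call:
jog_arm(motion=[[-3, -0.5, -2.5, 0, 0], [0, 0, 0, 0, 0], [0, 0, 0, 0, 0], [-3, -0.5, -2.5, 0, 0], [0, 0, 0, 0, 0], [0, 0, 0, 0, 0], [-3, -0.5, -2.5, 0, 0], [0, 0, 0, 0, 0], [0, 0, 0, 0, 0]])

```text
t: 25.85
tcp_pos: [0.522, -0.073, 0.0918]
tool_rot: [0.196, 0.981, -0.002, 0.016]
force: [1.3, -0.1, -0.1]
finger_gap: 1.001
```

```bash
python3 -c "
from h import *
st()"
```

```text
t 25.85 tcp [ 0.522  -0.073   0.0918] yawY 67.43 tilt [ 0.03 -0.01 -1.  ] F [ 1.3 -0.1 -0.1] T [-0.003 -0.036 -0.02 ] gap 1.001 q [-0.35  0.6   1.82  0.    0.69 -1.53]
```

Call:
jog_arm(motion=[[3, 0.5, 2.5, 0, 0], [3, 0.5, 2.5, 0, 0], [3, 0.5, 2.5, 0, 0], [2, 0.3, 1.7, 0, 0], [1, 0.2, 0.8, 0, 0], [0.3, 0, 0.3, 0, 0], [0, 0, 0, 0, 0], [0, 0, 0, 0, 0]])

```text
t: 26.52
tcp_pos: [0.6369, -0.0476, 0.1951]
tool_rot: [0.197, 0.98, -0.0, 0.001]
force: [-0.7, -0.3, -0.2]
finger_gap: 1.0
```

```bash
python3 -c "
from h import *
st()"
```

```text
t 26.52 tcp [ 0.6369 -0.0476  0.1951] yawY 67.31 tilt [ 0.001 -0.    -1.   ] F [-0.7 -0.3 -0.2] T [-0.032  0.058  0.057] gap 1.0 q [-0.25  0.59  1.43 -0.    1.12 -1.42]
```

Call:
jog_arm(motion=[[-2.5, -0.7, -2.5, 0, 0], [-2.5, -0.7, -2.5, 0, 0], [-2.5, -0.7, -2.5, 0, 0], [0, 0, 0, 0, 0], [0, 0, 0, 0, 0]])

```text
t: 26.93
tcp_pos: [0.5519, -0.0678, 0.1153]
tool_rot: [0.197, 0.98, 0.001, -0.004]
force: [0.2, -0.4, 0.4]
finger_gap: 0.999
```

```bash
python3 -c "
from h import *
st()"
```

```text
t 26.93 tcp [ 0.5519 -0.0678  0.1153] yawY 67.3 tilt [-0.007  0.003 -1.   ] F [ 0.2 -0.4  0.4] T [-0.009 -0.065 -0.002] gap 0.999 q [-0.32  0.6   1.7   0.    0.84 -1.5 ]
```

Call:
jog_arm(motion=[[-0.8, -0.45, -2.6, 0, 0], [-0.8, -0.45, -2.4, 0, 0], [0, 0, 0, 0, 0], [0, 0, 0, 0, 0]])

```text
t: 27.27
tcp_pos: [0.5343, -0.0771, 0.0643]
tool_rot: [0.198, 0.98, 0.001, -0.005]
force: [1.3, -0.7, 0.0]
finger_gap: 0.997
```

```bash
python3 -c "
from h import *
st()"
```

```text
t 27.27 tcp [ 0.5343 -0.0771  0.0643] yawY 67.21 tilt [-0.009  0.004 -1.   ] F [ 1.3 -0.7  0. ] T [-0.007 -0.005  0.021] gap 0.997 q [-0.35  0.67  1.77  0.    0.71 -1.52]
```

Call:
jog_arm(motion=[[0.2, 0.05, -0.3, 0, 0], [0, 0, 0, 0, 255], [0, 0, 0, 0, 255], [0, 0, 0, 0, 255], [0, 0, 0, 0, 255], [0, 0, 0, 0, 255], [0, 0, 0, 0, 255], [0, 0, 0, 0, 255], [0, 0, 0, 0, 255]], squeeze=60)

```text
t: 28.02
tcp_pos: [0.5418, -0.0769, 0.0662]
tool_rot: [0.196, 0.981, -0.0, 0.0]
force: [0.2, -0.4, -2.8]
finger_gap: 0.405
```

```bash
python3 -c "
from h import *
st()
take('wrist','w11')"
```

```text
t 28.02 tcp [ 0.5418 -0.0769  0.0662] yawY 67.38 tilt [ 0. -0. -1.] F [ 0.2 -0.4 -2.8] T [-0.116 -0.006  0.022] gap 0.405 q [-0.35  0.67  1.76 -0.    0.71 -1.52]
```

View pics/w11.png

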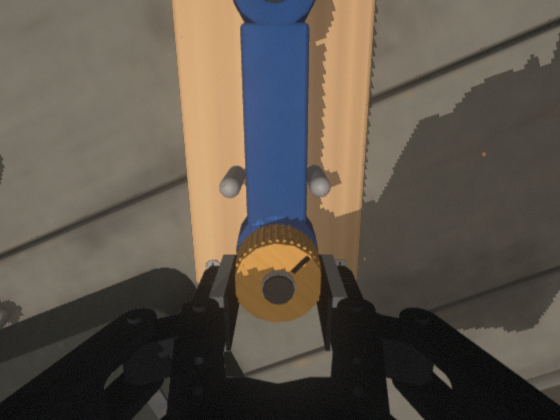

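```bash
python3 - <<'E'
from h import *
s=dict(np.load('pics/w11.npz'));C=cloud(s)
print(C[275:305:4,262:300:6,2].round(4))
print(ray(s,278,289,.0853), ray(s,278.5,290,.09))
E
python3 z.py w11 180 210 380 360 3.5
```

```text
[[0.0862 0.0899 0.089  0.0894 0.0881 0.0862 0.0856]
 [0.0869 0.0899 0.0898 0.0907 0.0896 0.0883 0.0855]
 [0.0896 0.0904 0.0906 0.0905 0.0909 0.0903 0.0857]
 [0.09   0.0916 0.092  0.0901 0.0909 0.0896 0.0848]
 [0.0891 0.0914 0.0911 0.0908 0.0913 0.0916 0.0855]
 [0.0856 0.0906 0.0906 0.0913 0.0899 0.0906 0.0862]
 [0.0855 0.0913 0.0912 0.0914 0.091  0.086  0.0859]
 [0.0852 0.0858 0.0913 0.0917 0.0852 0.0864 0.0858]]
[ 0.53986446 -0.0760832   0.0853    ] [ 0.53774425 -0.07499105  0.09      ]
```

View pics/w11_z.png

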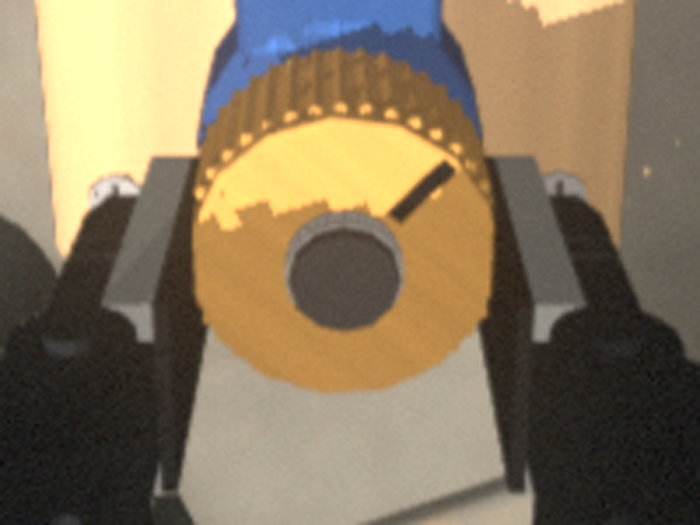

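Call:
jog_arm(motion=[[0, 0, 0, 0, 100], [0, 0, 0, 0, 100], [-0.2, 0, -0.2, 0, 100], [-0.2, 0, -0.2, 0, 100], [0, 0, 0, 0, 100], [0, 0, 0, 0, 100]])

```text
t: 28.57
tcp_pos: [0.5381, -0.0768, 0.0622]
tool_rot: [0.197, 0.98, 0.0, 0.001]
force: [0.5, -0.3, 0.1]
finger_gap: 0.606
```

```bash
python3 -c "
from h import *
st()"
```

```text
t 28.57 tcp [ 0.5381 -0.0768  0.0622] yawY 67.3 tilt [ 0.002 -0.    -1.   ] F [ 0.5 -0.3  0.1] T [ 0.028 -0.099  0.018] gap 0.606 q [-0.35  0.68  1.77  0.    0.69 -1.52]
```

Very good: on the axis, no tilt. Close.

Call:
jog_arm(motion=[[0, 0, 0, 0, 255], [0, 0, 0, 0, 255], [0, 0, 0, 0, 255], [0, 0, 0, 0, 255], [0, 0, 0, 0, 255], [0, 0, 0, -3, 255], [0, 0, 0, -3, 255], [0, 0, 0, -3, 255]], squeeze=60)

```text
t: 29.23
tcp_pos: [0.538, -0.0767, 0.0624]
tool_rot: [0.276, 0.961, 0.0, 0.001]
force: [0.4, 1.0, 0.3]
finger_gap: 0.399
```

```bash
python3 -c "
from h import *
st()
take('wrist','w12')"; python3 z.py w12 180 210 380 360 3.5
```

```text
t 29.23 tcp [ 0.538  -0.0767  0.0624] yawY 58.02 tilt [ 0.002 -0.    -1.   ] F [0.4 1.  0.3] T [-0.076  0.059  0.087] gap 0.399 q [-0.35  0.68  1.77  0.    0.69 -1.36]
```

View pics/w12_z.png

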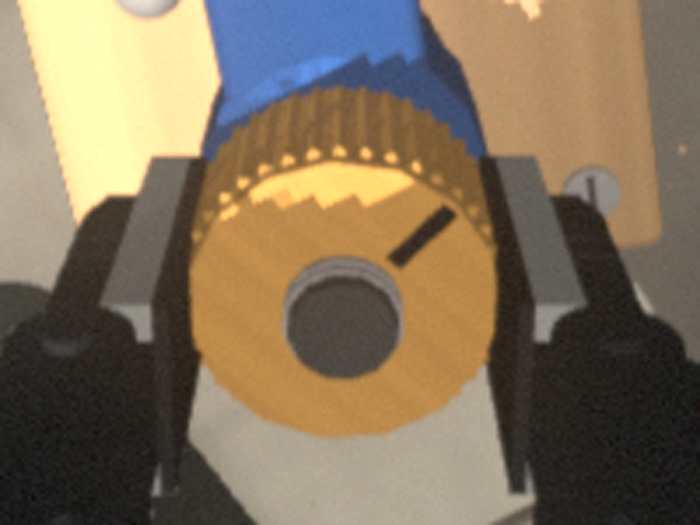

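Call:
jog_arm(motion=[[0, 0, -0.01, -6, 255], [0, 0, -0.01, -6, 255], [0, 0, -0.01, -6, 255], [0, 0, -0.02, -6, 255], [0, 0, -0.01, -6, 255], [0, 0, -0.01, -6, 255], [0, 0, -0.01, -6, 255], [0, 0, -0.02, -6, 255], [0, 0, -0.01, -6, 255], [0, 0, -0.01, -6, 255]])

```text
t: 30.12
tcp_pos: [0.5373, -0.0768, 0.061]
tool_rot: [0.731, 0.682, -0.001, -0.0]
force: [-0.3, 0.0, 0.6]
finger_gap: 0.404
```

```bash
python3 -c "
from h import *
st()"
```

```text
t 30.12 tcp [ 0.5373 -0.0768  0.061 ] yawY -4.02 tilt [-0.002 -0.001 -1.   ] F [-0.3  0.   0.6] T [-0.005  0.111  0.064] gap 0.404 q [-0.35  0.68  1.77 -0.    0.7  -0.27]
```

Call:
jog_arm(motion=[[0, 0, -0.01, -6, 255], [0, 0, -0.01, -6, 255], [0, 0, -0.01, -6, 255], [0, 0, -0.02, -6, 255], [0, 0, -0.01, -6, 255], [0, 0, -0.01, -6, 255], [0, 0, -0.01, -5, 255], [0, 0, -0.01, -3, 255]])

```text
t: 30.78
tcp_pos: [0.5368, -0.0765, 0.06]
tool_rot: [0.939, 0.344, -0.002, -0.002]
force: [-0.4, 0.1, 0.9]
finger_gap: 0.401
```

```bash
python3 -c "
from h import *
st()"
```

```text
t 30.78 tcp [ 0.5368 -0.0765  0.06  ] yawY -49.7 tilt [-0.004  0.002 -1.   ] F [-0.4  0.1  0.9] T [0.103 0.076 0.102] gap 0.401 q [-0.35  0.68  1.77  0.    0.7   0.52]
```

Now slowly, watching the moment.

Call:
jog_arm(motion=[[0, 0, -0.01, -3, 255], [0, 0, -0.01, -3, 255], [0, 0, -0.01, -3, 255], [0, 0, -0.01, -3, 255], [0, 0, -0.01, -3, 255]])

```text
t: 31.2
tcp_pos: [0.5367, -0.0763, 0.0596]
tool_rot: [0.976, 0.216, -0.002, -0.002]
force: [-0.9, -0.6, 1.6]
finger_gap: 0.399
```

```bash
python3 -c "
from h import *
st()"
```

```text
t 31.2 tcp [ 0.5367 -0.0763  0.0596] yawY -65.05 tilt [-0.004  0.003 -1.   ] F [-0.9 -0.6  1.6] T [0.022 0.078 0.048] gap 0.399 q [-0.35  0.68  1.77  0.    0.7   0.79]
```

Call:
jog_arm(motion=[[0, 0, -0.01, -3, 255], [0, 0, -0.01, -3, 255], [0, 0, -0.01, -3, 255], [0, 0, -0.01, -3, 255]])

```text
t: 31.53
tcp_pos: [0.5355, -0.0793, 0.0597]
tool_rot: [0.993, 0.119, -0.004, 0.002]
force: [-4.4, -8.7, 1.6]
finger_gap: 0.404
```

```bash
python3 -c "
from h import *
st()"
```

```text
t 31.53 tcp [ 0.5355 -0.0793  0.0597] yawY -76.35 tilt [-0.007 -0.004 -1.   ] F [-4.4 -8.7  1.6] T [-1.377  0.668  1.624] gap 0.404 q [-0.35  0.68  1.77 -0.01  0.7   0.99]
```

Call:
jog_arm(motion=[[0, 0, 0, -1, 255], [0, 0, 0, -1, 255], [0, 0, 0, 0, 255]])

```text
t: 31.78
tcp_pos: [0.5349, -0.0809, 0.0598]
tool_rot: [0.994, 0.112, -0.005, 0.004]
force: [0.5, 0.4, -0.0]
finger_gap: 0.398
```

```bash
python3 -c "
from h import *
st()
take('wrist','w13');take('scene','s13')"; python3 z.py s13 270 160 400 270 5
```

```text
t 31.78 tcp [ 0.5349 -0.0809  0.0598] yawY -77.17 tilt [-0.009 -0.01  -1.   ] F [ 0.5  0.4 -0. ] T [ 0.387 -0.07   1.591] gap 0.398 q [-0.35  0.68  1.77 -0.02  0.7   1.01]
```

View pics/w13.png

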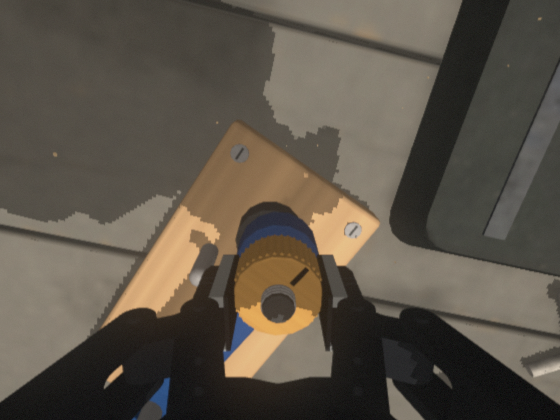

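View pics/s13_z.png

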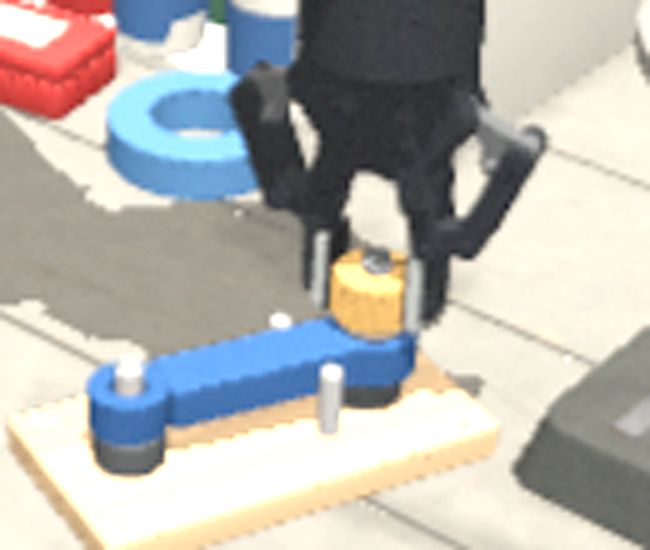

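Call:
jog_arm(motion=[[0, 0, 0.01, 3, 255], [0, 0.05, 0.01, 6, 255], [0.02, 0.05, 0.01, 6, 255], [0.02, 0.05, 0.02, 6, 255], [0.02, 0.05, 0.01, 6, 255], [0.02, 0.05, 0.01, 6, 255], [0.02, 0.05, 0.02, 6, 255], [0.02, 0.05, 0.01, 6, 255], [0, 0.05, 0.01, 6, 255], [0, 0, 0.02, 6, 255]])

```text
t: 32.72
tcp_pos: [0.5381, -0.0755, 0.0606]
tool_rot: [0.823, 0.568, 0.002, 0.0]
force: [-0.5, -0.6, 0.6]
finger_gap: 0.401
```

```bash
python3 -c "
from h import *
st()"
```

```text
t 32.72 tcp [ 0.5381 -0.0755  0.0606] yawY -20.72 tilt [ 0.003  0.001 -1.   ] F [-0.5 -0.6  0.6] T [-0.036  0.178 -0.078] gap 0.401 q [-0.35  0.68  1.77  0.    0.69  0.01]
```

Call:
jog_arm(motion=[[0, -0.02, 0.01, 6, 255], [0, -0.02, 0.01, 6, 255], [0, -0.02, 0.02, 6, 255], [-0.02, -0.02, 0.01, 6, 255], [-0.02, 0, 0.01, 6, 255], [0, 0, 0.01, 3, 255], [0, 0, 0, 1, 255], [0, 0, 0, 0, 255], [0, 0, 0, 0, 255]])

```text
t: 33.47
tcp_pos: [0.5383, -0.0759, 0.0615]
tool_rot: [0.628, 0.779, 0.006, -0.004]
force: [-0.4, 0.1, 1.3]
finger_gap: 0.403
```

```bash
python3 -c "
from h import *
st()
take('wrist','w14');take('scene','s14')"; python3 z.py w14 180 210 380 360 3.5
```

```text
t 33.47 tcp [ 0.5383 -0.0759  0.0615] yawY 12.26 tilt [ 0.002  0.015 -1.   ] F [-0.4  0.1  1.3] T [-0.142  0.203  0.035] gap 0.403 q [-0.35  0.68  1.77  0.02  0.7  -0.59]
```

View pics/w14.png

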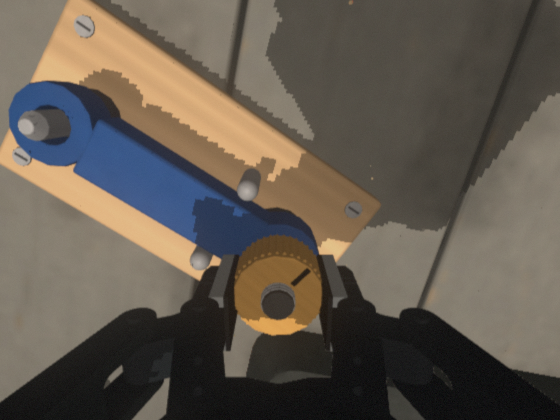

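View pics/w14_z.png

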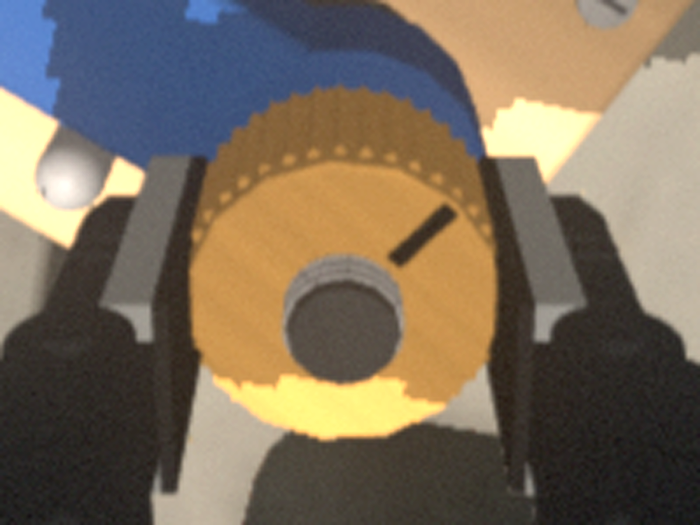

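```bash
python3 z.py w13 180 210 380 360 3.5;python3 z.py s14 270 160 400 270 5
```

```text
(no output)
```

View pics/w13_z.png

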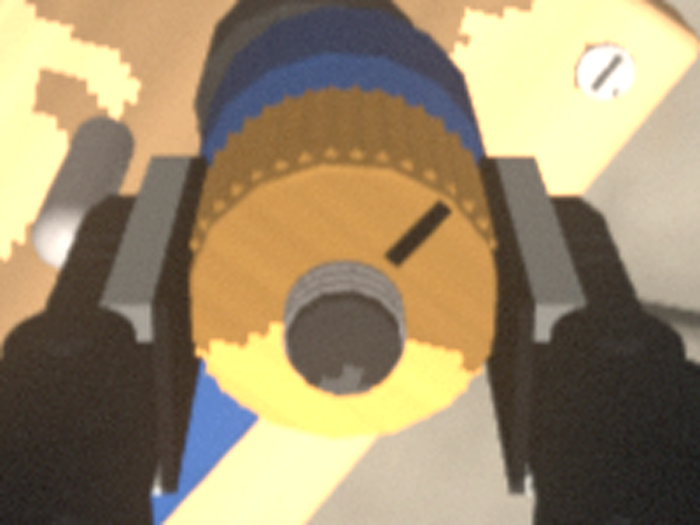

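View pics/s14_z.png

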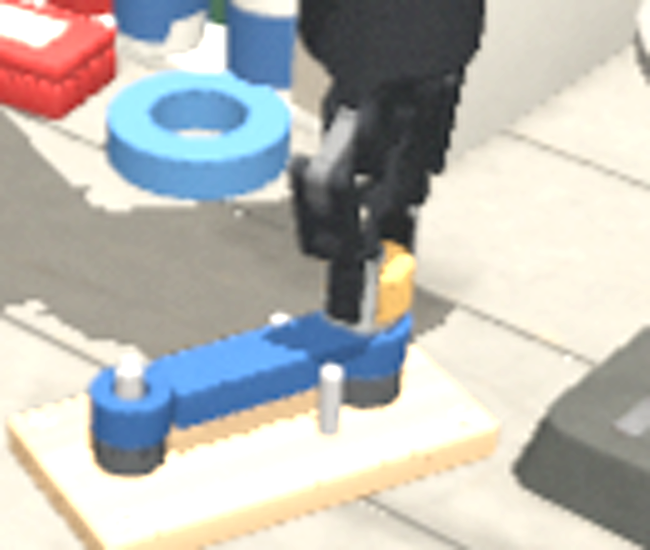

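Call:
jog_arm(motion=[[0, 0, 0, 4, 255], [0, 0, 0, 0, 255], [0, 0, 0, 0, 255]])

```text
t: 33.82
tcp_pos: [0.5384, -0.0758, 0.0616]
tool_rot: [0.601, 0.799, 0.006, -0.004]
force: [-0.9, -0.4, -0.4]
finger_gap: 0.397
```

```bash
python3 - <<'E'
from h import *
st()
s=take('wrist','w15');C=cloud(s)
b=masks(s,(95,80,15),(130,255,255),(0,60,330,280))
hsv=s['img']
v,u=np.nonzero(b);Z=C[v,u];k=np.abs(Z[:,2]-.054)<.004;P=Z[k]
A=np.c_[P[:,:2],np.ones(len(P))];c,*_=np.linalg.lstsq(A,P[:,2],rcond=None);
print('plane slopes',c.round(3),'z med',np.median(P[:,2]),len(P))
sh=P[(np.hypot(P[:,0]-.4304,P[:,1]+.033)>.022)&(np.hypot(P[:,0]-.4304,P[:,1]+.033)<.075)]
l=cv2.fitLine(sh[:,:2].astype(np.float32),2,0,.01,.01).ravel();print('dir',dirdeg(l if l[0]>0 else -l),l)
e=P[np.hypot(P[:,0]-.4304,P[:,1]+.033)<.021];(cc,r)=cv2.minEnclosingCircle(e[:,:2].astype(np.float32));print('eye',cc,r,np.median(e[:,2]))
nt=C[265:282,250:300,2];print('nut top',np.median(nt))
z13=dict(np.load('pics/w13.npz'));print('nut top at stop',np.median(cloud(z13)[265:282,250:300,2]))
take('top','t15')
E
python3 z.py t15 290 175 370 255 7
```

```text
t 33.82 tcp [ 0.5384 -0.0758  0.0616] yawY 16.16 tilt [ 0.002  0.015 -1.   ] F [-0.9 -0.4 -0.4] T [-0.223  0.225  0.075] gap 0.397 q [-0.35  0.68  1.77  0.02  0.7  -0.65]
plane slopes [-0.    -0.005  0.054] z med 0.05459597481155008 16044
dir -22.71 [ 0.9224783  -0.38604894  0.47428104 -0.04847407]
eye (0.43255236744880676, -0.03389211371541023) 0.01910385675728321 0.05451818971910069
nut top 0.08457775431793411
nut top at stop 0.08262226624253716
```

View pics/w15.png

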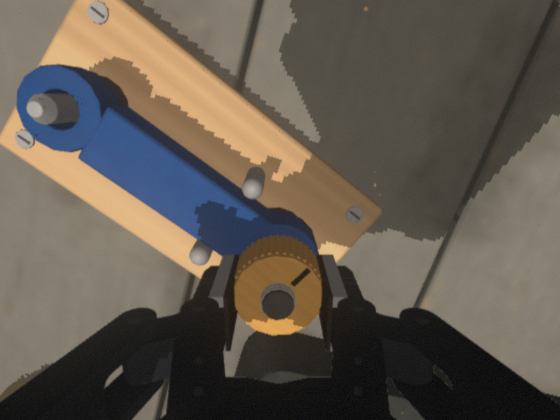

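```bash
python3 -c "
from h import *
st();print(sign_off())"
```

```text
t 33.92 tcp [ 0.5384 -0.0758  0.0615] yawY 16.19 tilt [ 0.002  0.015 -1.   ] F [-0.4 -1.8  1. ] T [-0.237  0.134  0.011] gap 0.4 q [-0.35  0.68  1.77  0.02  0.7  -0.65]
the job is handed in; nothing more can be done
None
```

I hung the lever on the peg, screwed the nut down to its stop and backed it off about a quarter turn. I handed the job in at 33.9 s with the nut still gripped at 60 N. The hand-in reports no verdict, so these are my own last checks.

- **Lever:** It lies flat, with its top at 54.5 mm (54 expected). It sits between the guide pins, at about -22.7° against about -22.3° for the jig. The eye is within about 2.5 mm of the peg.
- **At the stop:** The moment rose to 1.6 N m after 144° of turning. This pushed the foot sideways by about 4 mm, inside the 9 mm limit, and it came back during the back-off.
- **Back-off:** The gripper turned back 93°. About 3° of that was the lever turning with the nut. The nut rose 1.96 mm, which gives 1.54 rad against 1.57 wanted.
- **Disagreements:** The black line shifted by at most about 3° relative to the fingers, so the two angle estimates agree only to a few degrees. The top and wrist cameras disagreed by up to 2 mm on the peg's position, so I used the wrist view.
- **Tool tilt:** The tool drifted out of vertical over many small moves, to about 6° at worst, and I spent about 15 s getting it upright again before gripping the nut.
- **Other things on the bench:** I steered clear of all of them and felt no unexpected contact, but I did not measure their positions again at the end.

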